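# Nest the conical lamp snoots on the leaning rack

### The arm

A 6-joint arm with a two-finger parallel gripper is mounted at the origin on the work surface. World frame = base frame: x ahead of the robot, y to its left, z up, the work surface at z = 0. Lengths are in m, angles in rad, forces in N, time in s.
With the tool pointing down it reaches from about 0.35 to 0.975 m from the base axis. Payload 4.9 kg.
Tool frame: the origin (TCP) lies at the very end of the fingers, on their centre line; the grasp point (between the pads) lies 19 mm behind it; z points along the fingers, y is the direction in which the jaws open and shut (so a half turn about z gives the same grasp; the last joint's range is limited). The gripper opens to 85 mm and grips with 20 to 120 N. Pads are 22 mm wide; open, the fingers measure 114 mm over their backs; the gripper's body (76 mm by 85 mm) begins 54 mm behind the grasp point. The pads swing forward as they close: fully open they stand 13 mm farther back than shut.
Start: joints at [1.135, 0.053, 1.613, -0, 1.476, -0.119], TCP at [0.195, 0.594, 0.231] pointing down, gripper open.
Joint ranges: [-3.01, 3.01], [-1.01, 2.22], [0.06, 2.58], [-1.02, 4.17], [0.09, 2.62], [-3.14, 3.14]. Speed limits (rad/s): [2.57, 2.57, 3.14, 3.14, 3.14, 3.14].

### API

Orientations are given as a unit quaternion [w, x, y, z].
In Python, from plant import monitor, eyes, manip gives the robot as it stands.
- The arm moves only by the tool step_arm, never from a script. Its argument "motion" is a list of rows, each a list of 7 numbers: the shift along the world's x, y, z scaled (see below), then the turn, a rotation vector about the world's x, y, z scaled (see below), then the closure in counts, from 0 (fully open) to 255 (shut). In form: [[x, y, z, ax, ay, az, grip], ...]. A call has 1 to 10 rows; each row is the pose to reach, as a shift and turn from the pose commanded when the call began; what a row does not reach only later rows make up. The controller multiplies each number of a shift by 0.5 m and each number of a turn by 1.5 rad. A row lasts 1/10 s, in which the tool goes at most 50 mm and 8.59 degrees, less where a joint would pass 70% of its speed; a pose out of reach is approached as far as the arm can. A call with a number of a shift or a turn outside -1 to 1 is refused whole. A call with a gripper value outside its range is refused whole. The fingers move at their own pace and stop on an object; the grip force is fixed at half the most. Time passes only in rows, so rows that repeat a pose let the fingers close. It gives the time, the measured TCP pose, the force and the opening at its end, in the units of the state.
- monitor.state(): the state, without advancing time (a new reading comes with each control period).
- eyes.grab_frame(name): name is "side" or "top" or "wrist"; returns a dict with "pixels" (480x640x3 uint8, red, green, blue), "mtx" (3x3 intrinsics, pixels), "dist" ([k1, k2, p1, p2, k3] as OpenCV has them; the pictures are not rectified), "rvec" (rotation vector, rad) and "tvec" (3), from world to camera coordinates, as OpenCV has them; the wrist camera has in their place "hand_eye" (4x4, takes a point from camera to tool coordinates, whose origin is the TCP and whose axes are the flange's). Camera axes: x right, y down, z forward; pixel columns grow to the right and rows downward; lengths in m; the calibration is good to about 2 mm. A picture is of the moment at which its call begins: read the wrist's pose just before it. There is no depth.
- manip.job_done(): hands the job in, once; it reports no verdict.
Trained networks look in the newest picture that a camera, given by its name, has taken for a name from the list of things; names that differ only in an ending like _2 or _b are one class to them, and where a whole thing is asked for, a point or a joint stands for the part that bears it (a point fixed in the world has none). Each returns a list of dicts, best first, with "p" (0 to 1); they miss things now and then, are a little off and sometimes report something else, mostly with a low value. They report only what shows in the picture. A call takes as long as a camera call. They do not tell look-alikes from the thing itself.
- eyes.look_for(name, camera): "box" ([centre column, centre row, width, height] in pixels, round what is visible of it).
- eyes.pinpoint(name, camera): "uv" ([column, row] in pixels: a listed point, or the origin of a listed thing).
The state is a dict: "time": time; "joint_pos": joint angles; "joint_vel": joint speeds; "joint_efforts": joint torques, N m; "tool_pos": TCP position; "tool_rot": TCP orientation; "contact_force": force on the tool from outside, world axes, zero at the start; "ft_torque": the same for the moment, N m; "gripper_width": opening from 0.0 (shut) to 1.0 (fully open).
Only numpy, scipy, OpenCV 4.12 (cv2) and the standard library are available. Lean on these libraries where they do the work, as an engineer would, in place of code of your own. Each camera call takes 0.05 s, during which the arm holds its last target.

### The job

Pack away the two conical lamp snoots on the leaning rack: first slip the red one over the grey core, then slip the blue one over the red, each lined up with the leaning core. Let each one down gently until it just rests on the taper and let go; do not press it on or drop it, or they wedge and jam. Leave the other things on the dressing table as they are.

Things in the scene. Friction and masses are not known exactly. Their poses are not given: they have to be found in the camera images.
- red_mid (a point): Red plastic snoot: a thin open sleeve standing on its wide rim, straight neck up, open at both ends. 130 mm tall; the lower 80 mm is a cone (outer diameter 83 mm at the rim, narrowing to 40 mm), the upper 50 mm is a straight neck of outer diameter 40 mm, inner 34 mm, where it is best grasped. Wall 3 mm, about 150 g. Point: on its axis, half-way up (65 mm above the rim). z axis points from rim to neck.
- blue_mid (a point): Blue plastic snoot, the same kind but with a wider neck: 120 mm tall; the lower 49 mm is a cone (outer diameter 78 mm at the rim, narrowing to 52 mm), the upper 71 mm is a straight neck of outer diameter 52 mm, inner 46 mm, where it is best grasped. Wall 3 mm, about 160 g. Point: on its axis, half-way up (60 mm above the rim). z axis points from rim to neck.
- core_foot (a point): Fixed leaning rack: dark foot plate 150 x 130 mm, short post, dark disc of 96 mm diameter and on it a grey tapered core 93 mm long, 85 mm diameter at the disc, 39 mm near its top. Point: on the core's axis at the disc, 75 mm above the table. z axis: the core's axis, from disc to top, leaning 30 degrees from vertical towards the robot's right (-y) and partly towards the robot. y axis level.
- red_home (a point): Point on the core's axis, 80 mm from core_foot, where point red_mid lies when the red snoot rests loosely on the grey core. Same axes as core_foot. The taper wedges under a push of some 10 N or more; the snoot's own weight is enough to seat it from a few mm up.
- blue_home (a point): Point on the core's axis, 97 mm from core_foot, where point blue_mid lies when the blue snoot rests loosely on the red one on the core. Same axes as core_foot.
- jar: Bystander: blue cream jar with white cap, 58 mm diameter, 50 mm tall. Origin at its underside.
- compact: Bystander: orange powder compact, 76 mm diameter, 22 mm tall. Origin at its underside.
- bottle: Bystander: green bottle, 54 mm diameter, 160 mm tall. Origin at its underside.
- bowl: Bystander: green bowl, 100 mm diameter, 40 mm tall. Origin at its underside.
- brush: Bystander: wooden-handled brush lying on the table. Origin at its underside.
- brush_pot: Bystander: aluminium pot of make-up brushes, 72 mm diameter, 165 mm tall with the brushes. Origin at its underside.
Mind the look-alikes: they are no part of the job. Several things look just like the part that bears red_mid: the one meant starts nearest to the robot's base.

How it is judged:
By the outcome, as a careful person would: the job done as asked, in the order asked, and still so for the second after the job is handed in, with the robot touching nothing.
It also fails if it takes over 72 s, if anything falls off the work surface, if the arm or the gripper's body presses on something with over 40 N, if the wrist force passes 120 N, or if a joint passes its speed limit or range.

## Working session

There is one attempt and no reset: what is moved stays moved. The work goes in short steps, Python scripts to look and compute and a tool call to move; the robot and the scene stay as the last step left them, time stands still between calls to the robot, and variables do not carry over. Pictures are saved under pics/ and viewed, and the job is handed in when it is done.

Besides the shell and the picture viewer there is one more tool, called after "Call:" as name(argument=value, ...) on one line, values as JSON. step_arm: Moves the arm, as the interface text tells. Its arguments: {"type":"object","properties":{"motion":{"type":"array","items":{"type":"array","items":{"type":"number"}}}},"required":["motion"]}

```bash
ls; mkdir -p pics
python3 - <<'E'
from plant import monitor, eyes, manip
import cv2
s=monitor.state(); print(s)
for n in ["side","top","wrist"]:
    f=eyes.grab_frame(n); cv2.imwrite(f"pics/{n}0.png",f["pixels"][:,:,::-1])
    print(n,{k:v for k,v in f.items() if k!="pixels"})
    for nm in ["red_mid","blue_mid","core_foot","red_home","blue_home"]:
        print(nm,[(round(d["p"],2),[round(float(x)) for x in d["uv"]]) for d in eyes.pinpoint(nm,n)][:5])
E
```

```text
pics
{'time': 0.0, 'joint_pos': array([ 1.13499231e+00,  5.33611714e-02,  1.61431435e+00,  2.32847970e-05,
        1.47603677e+00, -1.19010079e-01]), 'joint_vel': array([-0.00182667, -0.0009806 , -0.00028559, -0.00202643, -0.00083373,
       -0.00036375]), 'joint_efforts': array([ 1.40705743e-03, -3.93662953e+01, -3.70184541e+01,  6.01147599e-05,
        6.71793692e-03, -4.65264733e-06]), 'tool_pos': array([0.19442778, 0.59331413, 0.23004821]), 'tool_rot': array([-3.01391107e-04,  1.57736459e-01,  9.87480676e-01, -1.01612783e-03]), 'contact_force': array([-0.37977504, -0.20467461, -0.17214013]), 'ft_torque': array([ 0.0037208 ,  0.06011783, -0.02152459]), 'gripper_width': 0.9948411827090917}
side {'mtx': array([[563.5296232 ,   0.        , 326.45861605],
       [  0.        , 563.5296232 , 245.38194464],
       [  0.        ,   0.        ,   1.        ]]), 'dist': array([0.03258654, 0.        , 0.        , 0.        , 0.        ]), 'rvec': array([ 2.27847818, -0.63429694,  0.24792098]), 'tvec': array([-0.51833208,  0.30169181,  0.86415434])}
red_mid [(0.79, [227, 213]), (0.71, [205, 
[... 660 characters left out ...]
, 220])]
blue_home [(0.88, [373, 217])]
wrist {'mtx': array([[375.84620899,   0.        , 319.44280192],
       [  0.        , 375.84620899, 246.83171552],
       [  0.        ,   0.        ,   1.        ]]), 'dist': array([0.02536505, 0.        , 0.        , 0.        , 0.        ]), 'hand_eye': array([[ 2.12340343e-05, -9.65174281e-01, -2.61607735e-01,
         6.62967840e-02],
       [ 9.99999640e-01, -2.01488564e-04,  8.24538338e-04,
         1.13788151e-04],
       [-8.48534164e-04, -2.61607658e-01,  9.65173929e-01,
        -1.41399645e-01],
       [ 0.00000000e+00,  0.00000000e+00,  0.00000000e+00,
         1.00000000e+00]])}
red_mid []
blue_mid []
core_foot []
red_home []
blue_home []
```

View pics/side0.png

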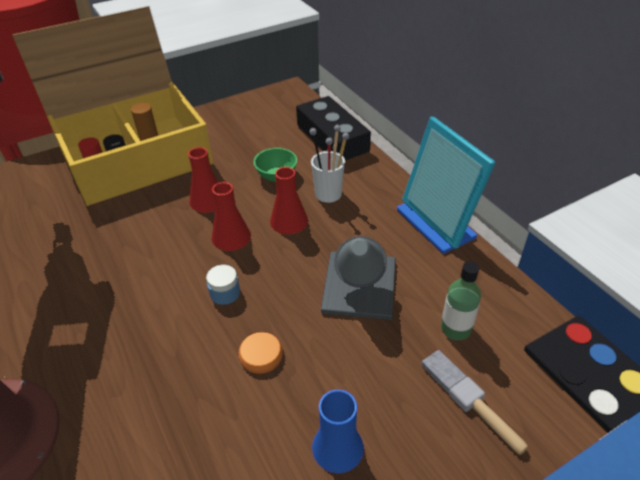

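View pics/top0.png

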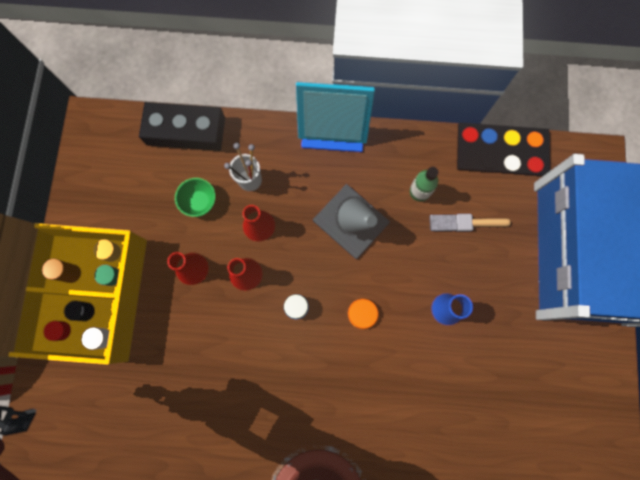

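View pics/wrist0.png

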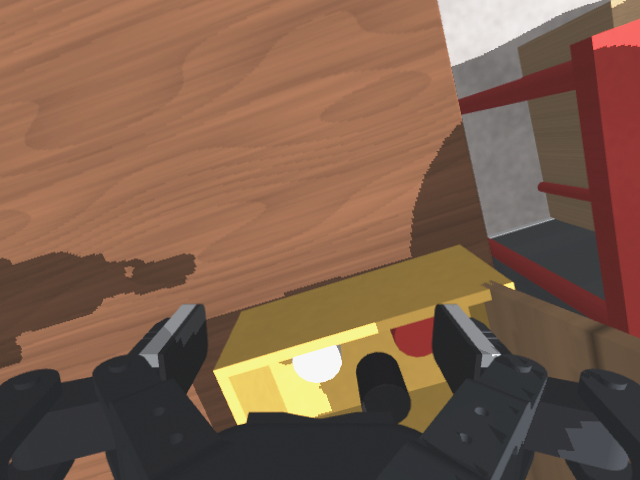

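```bash
cat > h.py <<'E'
import numpy as np, cv2
from scipy.optimize import least_squares
from scipy.spatial.transform import Rotation as R
from plant import monitor, eyes, manip
def cam(f,T=None):
    """returns Rw2c,t"""
    if "rvec" in f: return cv2.Rodrigues(f["rvec"])[0], f["tvec"].reshape(3)
    H=T@f["hand_eye"]; Hi=np.linalg.inv(H); return Hi[:3,:3],Hi[:3,3]
def tcpT(s=None):
    s=s or monitor.state(); q=s["tool_rot"]; T=np.eye(4); T[:3,:3]=R.from_quat([q[1],q[2],q[3],q[0]]).as_matrix(); T[:3,3]=s["tool_pos"]; return T
def proj(P,f,c):
    return cv2.projectPoints(np.asarray(P,float).reshape(-1,1,3),cv2.Rodrigues(c[0])[0],c[1],f["mtx"],f["dist"])[0].reshape(-1,2)
def tri(obs):
    """obs list (uv,f,c)"""
    A=[];b=[]
    for uv,f,c in obs:
        x=cv2.undistortPoints(np.array([[uv]],float),f["mtx"],f["dist"]).reshape(2)
        M=np.array([[1,0,-x[0]],[0,1,-x[1]]]); A.append(M@c[0]); b.append(-M@c[1])
    X=np.linalg.lstsq(np.vstack(A),np.hstack(b),rcond=None)[0]
    res=[np.linalg.norm(proj(X,f,c)[0]-uv) for uv,f,c in obs]
    return X,np.round(res,1)
def ring(r,z,T,n=90):
    a=np.linspace(0,2*np.pi,n,endpoint=False); P=np.c_[r*np.cos(a),r*np.sin(a),0*a+z]
    return P@T[:3,:3].T+T[:3,3]
RED=[(.0415,0),(.020,.080),(.020,.130)]
BLUE=[(.039,0),(.026,.049),(.026,.120)]
CORE=[(.0425,0),(.0195,.093)]
def sil(prof,T,f,c):
    m=np.zeros(f["pixels"].shape[:2],np.uint8)
    for (r0,z0),(r1,z1) in zip(prof[:-1],prof[1:]):
        p=np.r_[proj(ring(r0,z0,T),f,c),proj(ring(r1,z1,T),f,c)]
        cv2.fillConvexPoly(m,cv2.convexHull((p*16).round().astype(np.int32)),255,shift=4)
    return m
def axisT(pos,z):
    z=np.asarray(z)/np.linalg.norm(z); y=np.cross([0,0,1],z)
    if np.linalg.norm(y)<1e-6: y=np.array([0,1.,0])
    y/=np.linalg.norm(y); x=np.cross(y,z); T=np.eye(4); T[:3,:3]=np.c_[x,y,z]; T[:3,3]=pos; return T
def reach(uv,f,c,z):
    x=cv2.undistortPoints(np.array([[uv]],float),f["mtx"],f["dist"]).reshape(2)
    d=c[0].T@np.r_[x,1]; o=-c[0].T@c[1]; return o+d*(z-o[2])/d[2]
E
cat > a.py <<'E'
from h import *
S=eyes.grab_frame("side"); cs=cam(S); Tt=eyes.grab_frame("top"); ct=cam(Tt)
out={}
for n in ["red_mid","blue_mid","core_foot","red_home","blue_home","jar","compact","bottle","bowl","brush","brush_pot"]:
    a=eyes.pinpoint(n,"side"); b=eyes.pinpoint(n,"top")
    for i in a:
        for j in b:
            X,r=tri([(i["uv"],S,cs),(j["uv"],Tt,ct)])
            if max(r)<8: print(n,X.round(4),r,round(i["p"],2),round(j["p"],2),np.linalg.norm(X[:2]).round(3))
    if n in("red_mid","blue_mid"):
        zz=.065 if n=="red_mid" else .06
        for i in a: print("   side z-plane",reach(i["uv"],S,cs,zz).round(4))
        for i in b: print("   top z-plane",reach(i["uv"],Tt,ct,zz).round(4))
import pickle; pickle.dump((S,Tt),open("st0.pkl","wb"))
E
python3 a.py
```

```text
red_mid [0.5015 0.2227 0.0725] [0.4 0.3] 0.76 0.76 0.549
red_mid [ 0.5452  0.4108 -0.0924] [4.9 4.4] 0.76 0.64 0.683
red_mid [0.6341 0.2011 0.0555] [1.4 1.2] 0.63 0.84 0.665
red_mid [0.4809 0.2039 0.1807] [4.6 4. ] 0.57 0.76 0.522
red_mid [0.5159 0.3677 0.0544] [0.5 0.5] 0.57 0.64 0.634
   side z-plane [0.5033 0.2313 0.065 ]
   side z-plane [0.6262 0.1911 0.065 ]
   side z-plane [0.5133 0.3538 0.065 ]
   top z-plane [0.6348 0.1988 0.065 ]
   top z-plane [0.5031 0.2239 0.065 ]
   top z-plane [0.5135 0.3646 0.065 ]
blue_mid [ 0.4568 -0.2845  0.0715] [1.1 0.7] 0.74 0.68 0.538
   side z-plane [ 0.4584 -0.279   0.06  ]
   top z-plane [ 0.4593 -0.288   0.06  ]
core_foot [ 0.6566 -0.0317  0.0716] [1.6 1.2] 0.74 0.74 0.657
core_foot [ 0.6345 -0.0714  0.1214] [1.3 0.9] 0.74 0.3 0.639
red_home [ 0.628  -0.0718  0.1458] [0.3 0.2] 0.84 0.95 0.632
blue_home [ 0.6178 -0.0792  0.1708] [0.5 0.4] 0.84 0.66 0.623
jar [ 0.4341  0.0922 -0.0085] [1.1 0.8] 0.75 0.95 0.444
compact [ 0.4268 -0.083   0.0078] [0.9 0.6] 0.66 0.7 0.435
bottle [ 0.7487 -0.2055  0.0022] [0.9 0.6] 0.8 0.66 0.776
bowl [0.6849 0.3603 0.0094] [0.1 0.1] 0.65 0.66 0.774
brush [ 0.6792 -0.3327 -0.0026] [1.1 0.7] 0.92 0.77 0.756
brush_pot [0.7489 0.2379 0.0026] [1.  0.9] 0.69 0.86 0.786
```

```bash
cat > b.py <<'E'
from h import *
import pickle
S,Tt=pickle.load(open("st0.pkl","rb")); F=[(S,cam(S)),(Tt,cam(Tt))]
def mask(f,col):
    p=f["pixels"].astype(int); r,g,b=p[...,0],p[...,1],p[...,2]
    if col=="red": return ((r>2.2*g)&(r>2.2*b)&(r>45)).astype(np.uint8)*255
    return ((b>1.7*r)&(b>1.4*g)&(b>50)).astype(np.uint8)*255
def cost(v,prof,col,Fs,near):
    T=np.eye(4); T[:2,3]=v; e=0
    for f,c in Fs:
        m=sil(prof,T,f,c); k=mask(f,col)
        # component overlapping
        n,l=cv2.connectedComponents(k); 
        u=proj([*near,.065],f,c)[0].round().astype(int); w=l[u[1]-3:u[1]+4,u[0]-3:u[0]+4]; w=w[w>0]
        k=((l==np.bincount(w).argmax())*255).astype(np.uint8) if len(w) else k*0
        kb=cv2.GaussianBlur(k.astype(float),(0,0),2); mb=cv2.GaussianBlur(m.astype(float),(0,0),2)
        e+=((kb-mb)**2).sum()/1e6
    return e
from scipy.optimize import minimize
for col,prof,x0 in [("red",RED,(.503,.225)),("blue",BLUE,(.459,-.285))]:
  for nm,Fs in [("side",F[:1]),("top",F[1:]),("both",F)]:
    r=minimize(cost,x0,args=(prof,col,Fs,x0),method="Nelder-Mead",options=dict(initial_simplex=[x0,(x0[0]+.01,x0[1]),(x0[0],x0[1]+.01)],xatol=1e-4))
    print(col,nm,r.x.round(4),round(r.fun,2))
  for (f,c),n in zip(F,["side","top"]):
    T=np.eye(4);T[:2,3]=r.x
    im=f["pixels"][:,:,::-1].copy(); cs=cv2.findContours(sil(prof,T,f,c),0,2)[0]; cv2.drawContours(im,cs,-1,(0,255,255),1)
    u=proj([*r.x,.06],f,c)[0].astype(int); cr=im[max(u[1]-60,0):u[1]+60,max(u[0]-60,0):u[0]+60]
    cv2.imwrite(f"pics/fit_{col}_{n}.png",cv2.resize(cr,(390,390),interpolation=0))
a=[cv2.imread(f"pics/fit_{c}_{n}.png") for c in("red","blue") for n in("side","top")]
cv2.imwrite("pics/fit.png",cv2.resize(np.vstack([np.hstack(a[:2]),np.hstack(a[2:])]),(600,600)))
for n,(f,c) in zip(["side","top"],F):
    u=proj([.64,-.05,.1],f,c)[0].astype(int); cv2.imwrite(f"pics/core_{n}.png",cv2.resize(f["pixels"][u[1]-65:u[1]+65,u[0]-80:u[0]+80,::-1],(800,650))[:600])
E
python3 b.py
```

```text
red side [0.5016 0.2289] 73.98
red top [0.5031 0.2226] 3.2
red both [0.5015 0.225 ] 78.39
blue side [ 0.4546 -0.2822] 1.31
blue top [ 0.4553 -0.2854] 7.28
blue both [ 0.4545 -0.2829] 9.05
```

View pics/fit.png

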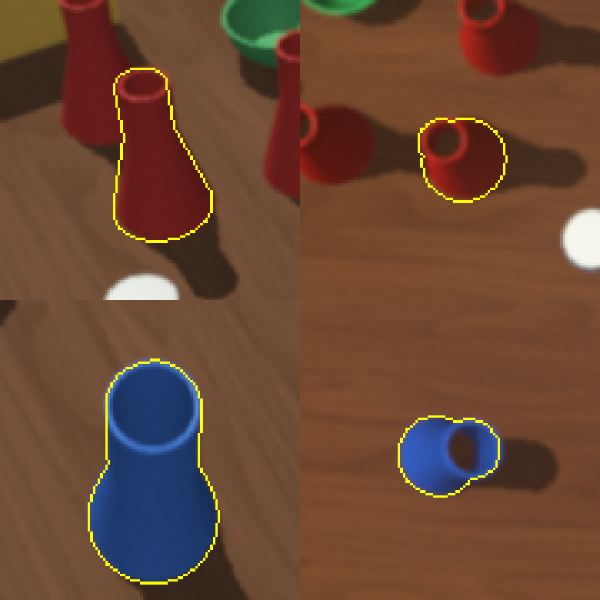

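View pics/core_side.png

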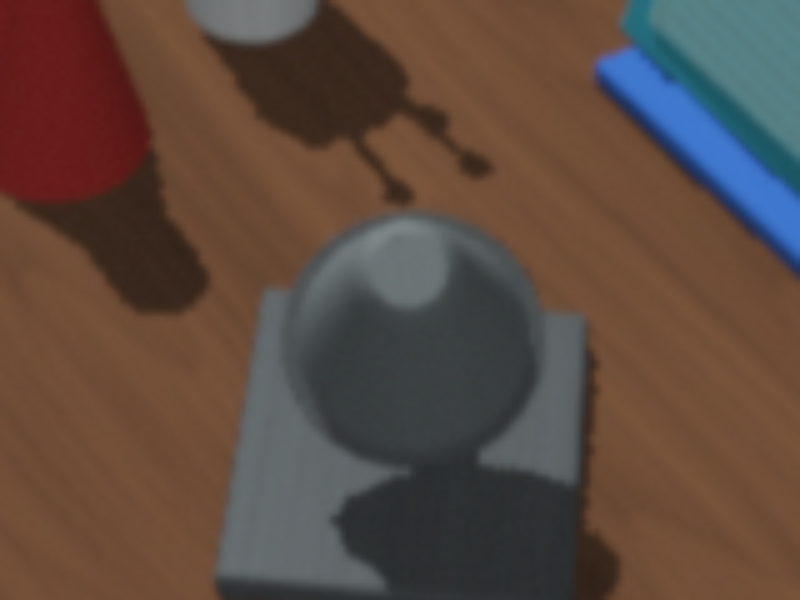

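View pics/core_top.png

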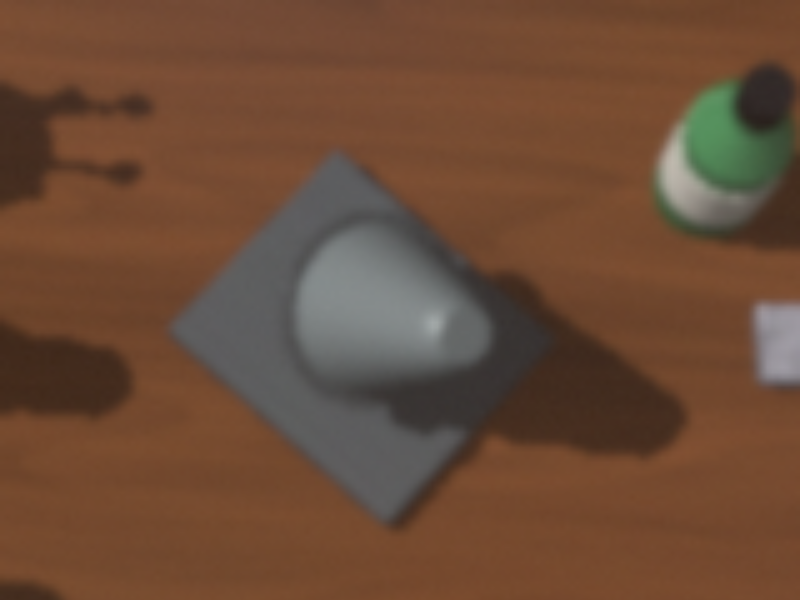

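```bash
cat >> h.py <<'E'
def mv(T):
    """scaled row from measured pose to T"""
    C=tcpT(); d=(T[:3,3]-C[:3,3])/.5; rv=R.from_matrix(T[:3,:3]@C[:3,:3].T).as_rotvec()
    print("row",d.round(4).tolist(),(rv/1.5).round(4).tolist(),"dist",np.linalg.norm(d*.5).round(3),"ang",np.degrees(np.linalg.norm(rv)).round(1))
def leanT(tcp,zc,psi=0.0):
    """tool z=-zc; tool x = minimal-rotation image of (-cos psi,-sin psi,0)"""
    D=np.array([[-np.cos(psi),np.sin(psi)*-1*-1,0],[0,0,0],[0,0,0]])
    x=np.array([-np.cos(psi),-np.sin(psi),0]); z=np.array([0,0,-1.]); y=np.cross(z,x); Rd=np.c_[x,y,z]
    t=-np.asarray(zc)/np.linalg.norm(zc); ax=np.cross(z,t); s=np.linalg.norm(ax)
    Q=R.from_rotvec(ax/s*np.arctan2(s,z@t)).as_matrix() if s>1e-9 else np.eye(3)
    T=np.eye(4); T[:3,:3]=Q@Rd; T[:3,3]=tcp; return T
E
python3 - <<'E'
from h import *
z=np.array([-.29,-.407,.866]); mv(leanT(np.array([.655,-.032,.075])+.2*z,z))
mv(leanT([.5,.25,.35],[0,0,1],.25))
E
```

```text
row [0.8046, -1.4146, 0.0337] [0.2497, -0.2458, 0.2063] dist 0.814 ang 34.9
row [0.6106, -0.6878, 0.2373] [-0.0, 0.0, 0.3778] dist 0.475 ang 32.5
```

Call:
step_arm(motion=[[0.45, -0.8, 0.2, 0.12, -0.12, 0.1, 0], [0.45, -0.8, 0.2, 0.12, -0.12, 0.1, 0], [0.45, -0.8, 0.2, 0.12, -0.12, 0.1, 0], [0.45, -0.8, 0.2, 0.12, -0.12, 0.1, 0], [0.45, -0.8, 0.2, 0.12, -0.12, 0.1, 0], [0.45, -0.8, 0.2, 0.12, -0.12, 0.1, 0], [0.45, -0.8, 0.2, 0.12, -0.12, 0.1, 0], [0.45, -0.8, 0.2, 0.12, -0.12, 0.1, 0], [0.45, -0.8, 0.2, 0.12, -0.12, 0.1, 0], [0.45, -0.8, 0.2, 0.12, -0.12, 0.1, 0]])

```text
time: 3.1
tool_pos: [0.4214, 0.1906, 0.3329]
tool_rot: [0.076, 0.084, 0.988, 0.102]
contact_force: [0.4, 0.4, -0.5]
gripper_width: 0.998
```

Run:
```python
from h import *
z=np.array([-.29,-.407,.866]); mv(leanT(np.array([.655,-.032,.075])+.2*z,z))
```

```text
row [0.3512, -0.608, -0.1694] [0.1294, -0.1241, 0.11] dist 0.361 ang 18.1
```

Call:
step_arm(motion=[[0.35, -0.6, -0.1, 0.13, -0.124, 0.11, 0], [0.35, -0.6, -0.1, 0.13, -0.124, 0.11, 0], [0.35, -0.6, -0.1, 0.13, -0.124, 0.11, 0], [0.35, -0.6, -0.1, 0.13, -0.124, 0.11, 0], [0.35, -0.6, -0.1, 0.13, -0.124, 0.11, 0], [0.35, -0.6, -0.1, 0.13, -0.124, 0.11, 0], [0.35, -0.6, -0.1, 0.13, -0.124, 0.11, 0], [0.35, -0.6, -0.1, 0.13, -0.124, 0.11, 0], [0.35, -0.6, -0.1, 0.13, -0.124, 0.11, 0], [0.35, -0.6, -0.1, 0.13, -0.124, 0.11, 0]])

```text
time: 4.1
tool_pos: [0.5945, -0.106, 0.2811]
tool_rot: [0.148, -0.002, 0.966, 0.211]
contact_force: [0.3, 1.0, 0.5]
gripper_width: 1.0
```

```bash
cat > w.py <<'E'
from h import *
import sys,pickle
s=monitor.state(); T=tcpT(s); f=eyes.grab_frame("wrist"); n=sys.argv[1]
pickle.dump((f,T),open(f"{n}.pkl","wb")); cv2.imwrite(f"pics/{n}.png",f["pixels"][:,:,::-1])
print(s["time"],s["tool_pos"].round(4),s["tool_rot"].round(4),s["joint_pos"].round(3),s["contact_force"].round(1))
for a in sys.argv[2:]: print(a,[(round(d["p"],2),np.round(d["uv"],1)) for d in eyes.pinpoint(a,"wrist")][:3])
E
python3 w.py wc1 core_foot red_home
```

```text
4.1 [ 0.5945 -0.106   0.2811] [ 0.1482 -0.0021  0.9661  0.2115] [-0.537 -0.11   1.751  0.524  1.474 -2.157] [0.3 1.  0.5]
core_foot []
red_home [(0.86, array([287.6, 221.3]))]
```

View pics/wc1.png

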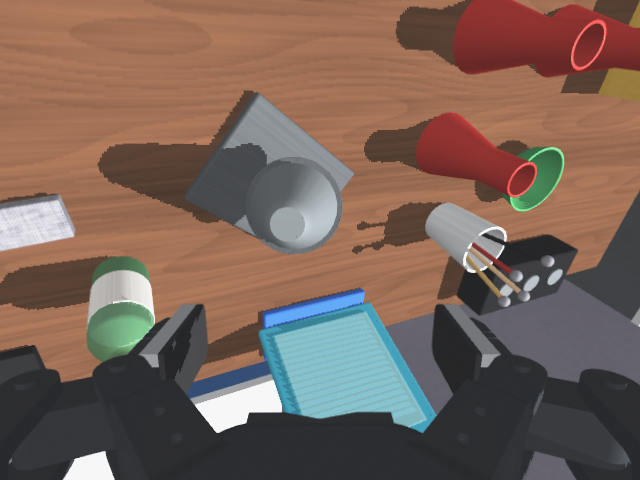

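Run:
```python
import cv2
im=cv2.imread("pics/wc1.png")[85:270,180:365]; cv2.imwrite("pics/wc1z.png",cv2.convertScaleAbs(cv2.resize(im,(592,592),interpolation=2),alpha=1.4))
```

```text
(no output)
```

View pics/wc1z.png

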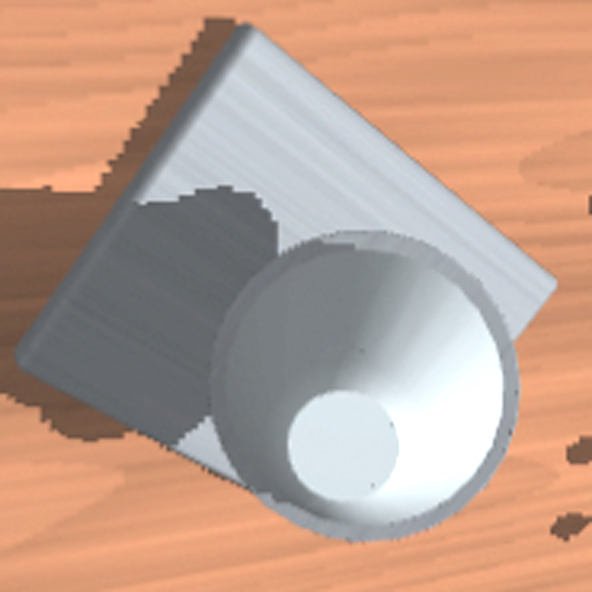

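```bash
cat > c.py <<'E'
from h import *
import pickle
S,Tt=pickle.load(open("st0.pkl","rb")); W,TW=pickle.load(open("wc1.pkl","rb"))
cs,ct,cw=cam(S),cam(Tt),cam(W,TW)
us=proj([.64,-.05,.1],S,cs)[0].astype(int)-[80,65]; ut=proj([.64,-.05,.1],Tt,ct)[0].astype(int)-[80,65]
def o(u,p,k): return (np.array(p)+.5)/k-.5+u
cap=[(o(us,(408,268),5),S,cs),(o(ut,(465,333),5*130/130),Tt,ct),(o(np.array([180,85]),(343,446),3.2),W,cw)]
disc=[(o(us,(413,338),5),S,cs),(o(np.array([180,85]),(364.5,386),3.2),W,cw)]
A=tri(cap); B=tri(disc); print("cap",A,"disc",B); v=A[0]-B[0]; print(np.linalg.norm(v),v/np.linalg.norm(v),"tilt",np.degrees(np.arccos(v[2]/np.linalg.norm(v))),"yaw",np.degrees(np.arctan2(v[1],v[0])))
print("cap side+top",tri(cap[:2]),"cap side+w",tri(cap[::2]))
def res(p):
    yw=p[2]; z=np.array([.5*np.cos(yw),.5*np.sin(yw),.866]); f0=np.array([p[0],p[1],.075]); e=[]
    for uv,f,c in cap: e+=list((proj(f0+.093*z,f,c)[0]-uv))
    for uv,f,c in disc: e+=list((proj(f0,f,c)[0]-uv))
    return e
r=least_squares(res,[.65,-.03,-2.2]); print(r.x,np.degrees(r.x[2]),np.round(r.fun,1))
# plate corners in wrist & top, plate top height unknown
hw=.075;hh=.065
for nm,u,k,f,c,pts in [("wrist",np.array([180,85]),3.2,W,cw,[(245,28),(556,285),(18,358)]),("top",ut,5,Tt,ct,[(337,150),(550,340),(390,525),(172,328)])]:
    for zz in(.0,.012): print(nm,zz,[reach(o(u,p,k),f,c,zz).round(3)[:2].tolist() for p in pts])
E
python3 c.py
```

```text
cap (array([ 0.62527925, -0.07314161,  0.15628549]), array([0.8, 0.5, 3. ])) disc (array([ 0.65105695, -0.03831743,  0.07790586]), array([1. , 1.9]))
0.08955768976382664 [-0.28783345 -0.3888464   0.87518591] tilt 28.933014132552113 yaw -126.50973466394805
cap side+top (array([ 0.6257236 , -0.0729108 ,  0.15794574]), array([0.2, 0.1])) cap side+w (array([ 0.62209596, -0.07581125,  0.16072986]), array([0.9, 2. ]))
[ 0.65177605 -0.03664118 -2.21119519] -126.69215179304308 [-0.4  1.7  0.3  1.2  0.3  0.7 -1.1  1.   0.6  1.1]
wrist 0.0 [[0.562, -0.051], [0.657, 0.071], [0.663, -0.129]]
wrist 0.012 [[0.56, -0.054], [0.651, 0.064], [0.658, -0.13]]
top 0.0 [[0.758, -0.014], [0.665, -0.129], [0.563, -0.054], [0.656, 0.064]]
top 0.012 [[0.754, -0.013], [0.662, -0.128], [0.561, -0.053], [0.653, 0.064]]
```

Run:
```python
from h import *
mv(leanT([.502,.2245,.25],[0,0,1]))
```

```text
row [-0.1847, 0.6588, -0.0639] [-0.2846, 0.2008, -0.0042] dist 0.344 ang 29.9
```

Call:
step_arm(motion=[[-0.185, 0.66, -0.06, -0.2846, 0.2008, -0.0042, 0], [-0.185, 0.66, -0.06, -0.2846, 0.2008, -0.0042, 0], [-0.185, 0.66, -0.06, -0.2846, 0.2008, -0.0042, 0], [-0.185, 0.66, -0.06, -0.2846, 0.2008, -0.0042, 0], [-0.185, 0.66, -0.06, -0.2846, 0.2008, -0.0042, 0], [-0.185, 0.66, -0.06, -0.2846, 0.2008, -0.0042, 0], [-0.185, 0.66, -0.06, -0.2846, 0.2008, -0.0042, 0], [-0.185, 0.66, -0.06, -0.2846, 0.2008, -0.0042, 0], [-0.185, 0.66, -0.06, -0.2846, 0.2008, -0.0042, 0], [-0.185, 0.66, -0.06, -0.2846, 0.2008, -0.0042, 0]])

```text
time: 5.25
tool_pos: [0.5022, 0.2234, 0.2519]
tool_rot: [0.0, 0.001, 1.0, -0.0]
contact_force: [-0.7, -0.5, 0.0]
gripper_width: 1.003
```

```bash
python3 w.py wr1 red_mid
python3 - <<'E'
from h import *
import pickle
W,T=pickle.load(open("wr1.pkl","rb")); c=cam(W,T)
p=W["pixels"].astype(int); im=W["pixels"][:,:,::-1].copy()
for x,y in [(.502,.2245)]:
    Q=np.eye(4);Q[:2,3]=x,y
    cv2.drawContours(im,cv2.findContours(sil(RED,Q,W,c),0,2)[0],-1,(0,255,255),1)
    for u in proj(ring(.017,.13,Q),W,c): cv2.circle(im,tuple(int(a) for a in u.round()),0,(0,255,0),-1)
cv2.imwrite("pics/wr1o.png",im)
mv(leanT([.502,.2245,.089],[0,0,1]))
E
```

```text
5.25 [0.5022 0.2234 0.2519] [ 4.e-04  1.e-03  1.e+00 -1.e-04] [ 0.283 -0.14   1.765 -0.     1.515 -1.285] [-0.7 -0.5  0. ]
red_mid [(0.8, array([291.8, 346.4])), (0.77, array([319.5, 220. ])), (0.62, array([469.6, 221.8]))]
row [-0.0012, 0.0034, -0.3255] [0.0, 0.0004, 0.0023] dist 0.163 ang 0.2
```

View pics/wr1o.png

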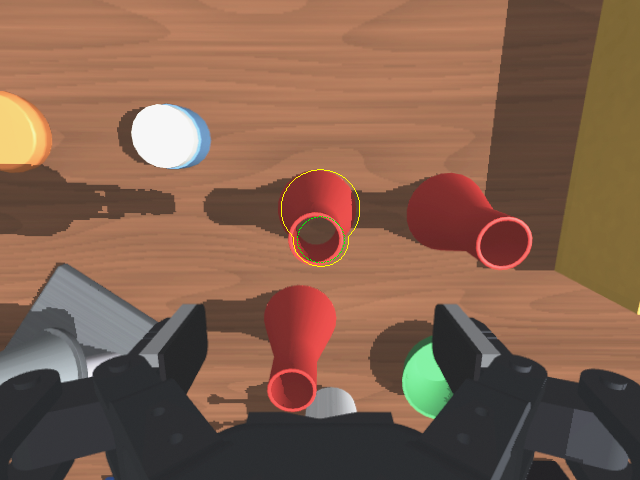

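Call:
step_arm(motion=[[0, -0.003, -0.1, 0, 0, 0, 0], [0, -0.003, -0.2, 0, 0, 0, 0], [0, -0.003, -0.28, 0, 0, 0, 0], [0, -0.003, -0.326, 0, 0, 0, 0], [0, -0.003, -0.326, 0, 0, 0, 0]])

```text
time: 5.85
tool_pos: [0.4994, 0.2202, 0.0837]
tool_rot: [-0.004, 0.002, 1.0, -0.001]
contact_force: [-0.8, -0.6, -0.7]
gripper_width: 0.999
```

```bash
python3 w.py wr2
```

```text
5.85 [0.4994 0.2202 0.0837] [-0.0043  0.002   1.     -0.0013] [ 0.279  0.01   1.915 -0.     1.226 -1.288] [-0.8 -0.6 -0.7]
```

View pics/wr2.png

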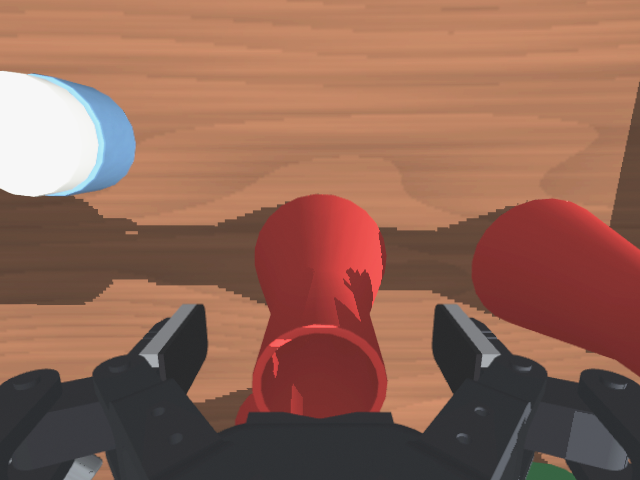

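Call:
step_arm(motion=[[0, 0, 0, 0, 0, 0, 0], [0, 0, 0, 0, 0, 0, 100], [0, 0, 0, 0, 0, 0, 255], [0, 0, 0, 0, 0, 0, 255], [0, 0, 0, 0, 0, 0, 255], [0, 0, 0, 0, 0, 0, 255], [0, 0, 0, 0, 0, 0, 255], [0, 0, 0, 0, 0, 0, 255]])

```text
time: 6.7
tool_pos: [0.503, 0.2228, 0.0894]
tool_rot: [0.001, 0.001, 1.0, 0.0]
contact_force: [-0.5, 0.9, 5.8]
gripper_width: 0.443
```

```bash
python3 w.py wr3
```

```text
6.7 [0.503  0.2228 0.0894] [9.e-04 9.e-04 1.e+00 5.e-04] [ 0.282  0.006  1.908  0.     1.225 -1.288] [-0.5  0.9  5.8]
```

View pics/wr3.png

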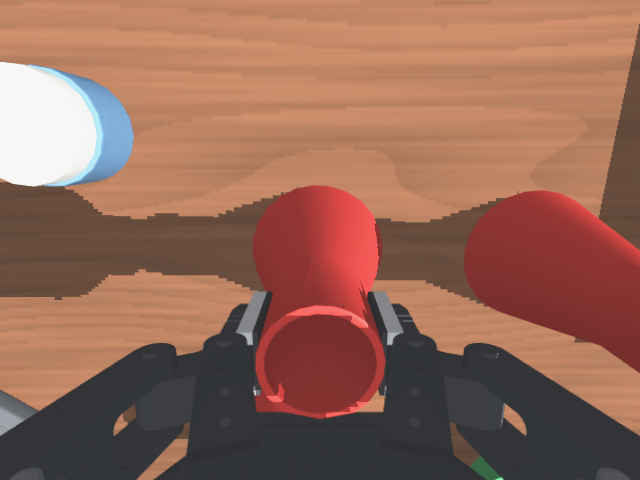

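Call:
step_arm(motion=[[0, 0, 0.02, 0, 0, 0, 255], [0, 0, 0.06, 0, 0, 0, 255], [0, 0, 0.14, 0, 0, 0, 255], [0, 0, 0.22, 0, 0, 0, 255], [0, 0, 0.3, 0, 0, 0, 255], [0, 0, 0.36, 0, 0, 0, 255], [0, 0, 0.38, 0, 0, 0, 255], [0, 0, 0.38, 0, 0, 0, 255]])

```text
time: 7.55
tool_pos: [0.5025, 0.2224, 0.2794]
tool_rot: [0.001, 0.001, 1.0, 0.0]
contact_force: [-1.0, -1.3, -1.7]
gripper_width: 0.448
```

```bash
cat > core.py <<'E'
import numpy as np
F=np.array([.653,-.0365,.075]); yaw=np.radians(-127.3); Z=np.array([.5*np.cos(yaw),.5*np.sin(yaw),.8660])
E
python3 w.py wr4
python3 - <<'E'
from h import *
from core import *
mv(leanT(F+(.1044+.12)*Z,Z)); print(F+(.1044+.12)*Z)
E
```

```text
7.55 [0.5025 0.2224 0.2794] [8.e-04 9.e-04 1.e+00 1.e-04] [ 0.281 -0.153  1.732 -0.     1.561 -1.288] [-1.  -1.3 -1.7]
row [0.1665, -0.6959, -0.0157] [0.278, -0.2128, 0.001] dist 0.358 ang 30.1
[ 0.5850081  -0.12575212  0.2693304 ]
```

View pics/wr4.png

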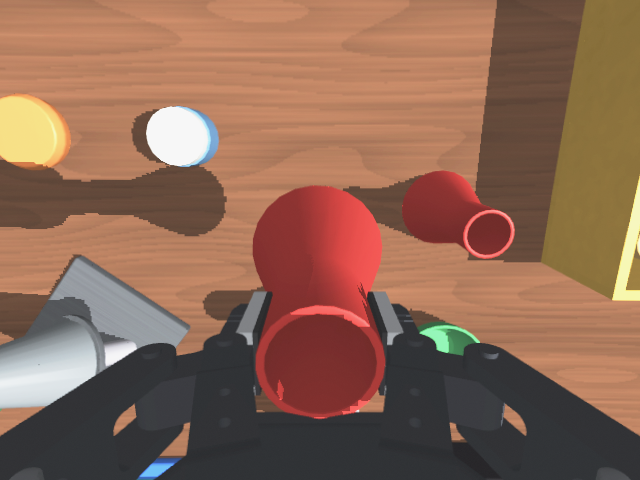

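Call:
step_arm(motion=[[0.02, -0.08, 0.03, 0.05, -0.04, 0, 255], [0.04, -0.17, 0.05, 0.1, -0.08, 0, 255], [0.07, -0.26, 0.06, 0.15, -0.12, 0, 255], [0.09, -0.35, 0.06, 0.2, -0.16, 0, 255], [0.11, -0.44, 0.05, 0.25, -0.19, 0.001, 255], [0.13, -0.53, 0.04, 0.278, -0.2128, 0.001, 255], [0.15, -0.62, 0.02, 0.278, -0.2128, 0.001, 255], [0.166, -0.696, 0, 0.278, -0.2128, 0.001, 255], [0.166, -0.696, -0.015, 0.278, -0.2128, 0.001, 255], [0.166, -0.696, -0.015, 0.278, -0.2128, 0.001, 255]])

```text
time: 8.6
tool_pos: [0.5834, -0.1254, 0.2657]
tool_rot: [0.154, 0.002, 0.966, 0.208]
contact_force: [0.2, -0.1, -2.0]
gripper_width: 0.447
```

```bash
cat > st.py <<'E'
from h import *
import sys,pickle
from core import *
n,prof=sys.argv[1],dict(red=RED,blue=BLUE)[sys.argv[2]]; off=float(sys.argv[3]) # mid distance beyond TCP
mid=.065 if sys.argv[2]=="red" else .06
s=monitor.state(); T=tcpT(s); print(s["time"],s["tool_pos"].round(4),s["contact_force"].round(1),s["joint_pos"].round(2))
fs={}
for cn in("side","top"):
    f=eyes.grab_frame(cn); fs[cn]=f; c=cam(f); im=f["pixels"][:,:,::-1].copy()
    t=-T[:3,2]; Q=axisT(T[:3,3]+T[:3,2]*(off+mid),t)  # rim
    cv2.drawContours(im,cv2.findContours(sil(prof,Q,f,c),0,2)[0],-1,(0,255,255),1)
    K=axisT(F,Z); cv2.drawContours(im,cv2.findContours(sil(CORE,K,f,c),0,2)[0],-1,(255,255,0),1)
    u=proj(F+.12*Z,f,c)[0].astype(int); cr=im[u[1]-70:u[1]+70,u[0]-70:u[0]+70]
    cv2.imwrite(f"pics/{n}_{cn}.png",cv2.resize(cr,(400,400),interpolation=0))
cv2.imwrite(f"pics/{n}.png",np.hstack([cv2.imread(f"pics/{n}_{c}.png") for c in("side","top")]))
pickle.dump((fs,T),open(n+".pkl","wb"))
print("tool z vs core", np.degrees(np.arccos(-T[:3,2]@Z)).round(2),"lateral/axial of TCP",((T[:3,3]-F)-((T[:3,3]-F)@Z)*Z).round(4),((T[:3,3]-F)@Z).round(4))
E
python3 st.py r5 red .0244
```

```text
8.6 [ 0.5834 -0.1254  0.2657] [ 0.2 -0.1 -2. ] [-0.58 -0.12  1.78  0.53  1.46 -2.2 ]
tool z vs core 0.52 lateral/axial of TCP [-0.0024 -0.0008 -0.0012] 0.2216
```

View pics/r5.png

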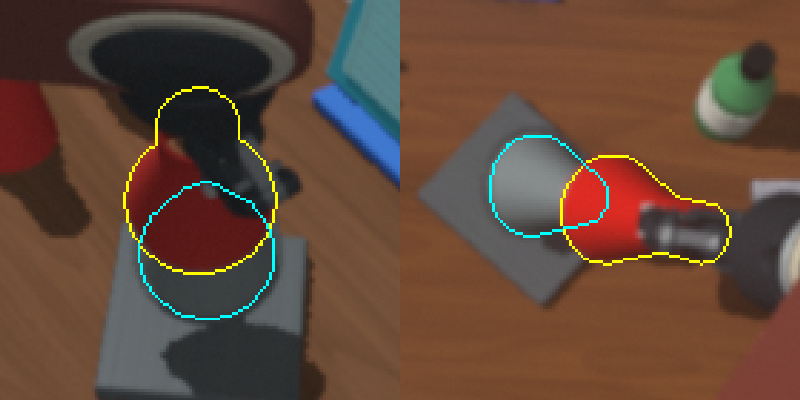

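```bash
cat > ck.py <<'E'
from h import *
from core import *
import pickle
S,Tt=pickle.load(open("st0.pkl","rb")); W,TW=pickle.load(open("wc1.pkl","rb"))
o=[]
for f,c in [(S,cam(S)),(Tt,cam(Tt)),(W,cam(W,TW))]:
    k=5; u=proj(F+.05*Z,f,c)[0].round().astype(int); h=26 if f is not W else 52
    if f is W:k=2.5
    hh=int(130/k*1)  # half px
    hh=int(133/k)*1 if f is W else 26
    hh=60 if f is W else 27
    cr=cv2.resize(f["pixels"][u[1]-hh:u[1]+hh,u[0]-hh:u[0]+hh,::-1],(266,266),interpolation=2); k=266/(2*hh)
    cr=cv2.convertScaleAbs(cr,alpha=1.5)
    K=axisT(F,Z)
    for r,z,col in [(.048,0,(0,0,255)),(.0425,0,(255,255,0)),(.0195,.089,(0,255,0)),(.0145,.093,(0,255,255))]:
        p=((proj(ring(r,z,K),f,c)-(u-hh)+.5)*k-.5)
        cv2.polylines(cr,[(p*8).round().astype(np.int32)],True,col,1,shift=3)
    o.append(cr)
cv2.imwrite("pics/ck.png",np.hstack(o))
E
python3 ck.py
```

```text
(no output)
```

View pics/ck.png

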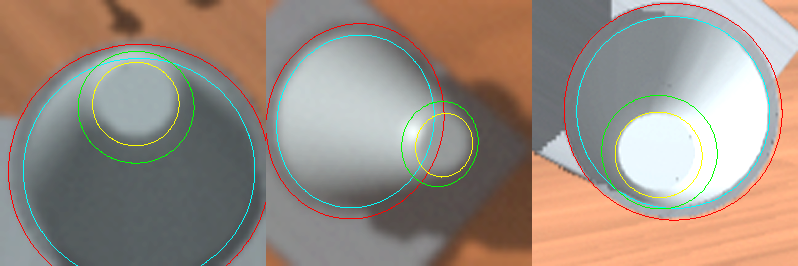

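Run:
```python
from h import *
from core import *
print(monitor.state()["tool_pos"])
mv(leanT(F+(.1044+.03)*Z,Z))
```

```text
[ 0.58438445 -0.12423246  0.26886939]
row [0.0558, 0.0686, -0.155] [-0.0019, -0.0011, -0.0004] dist 0.089 ang 0.2
```

Call:
step_arm(motion=[[0.01, 0.01, -0.03, -0.002, -0.001, 0, 255], [0.02, 0.025, -0.06, -0.002, -0.001, 0, 255], [0.03, 0.037, -0.09, -0.002, -0.001, 0, 255], [0.04, 0.049, -0.115, -0.002, -0.001, 0, 255], [0.05, 0.061, -0.14, -0.002, -0.001, 0, 255], [0.0558, 0.0686, -0.155, -0.002, -0.001, 0, 255], [0.0558, 0.0686, -0.155, -0.002, -0.001, 0, 255], [0.0558, 0.0686, -0.155, -0.002, -0.001, 0, 255], [0.0558, 0.0686, -0.155, -0.002, -0.001, 0, 255]])

```text
time: 9.6
tool_pos: [0.6135, -0.0918, 0.1943]
tool_rot: [0.159, -0.0, 0.966, 0.204]
contact_force: [-0.1, -0.2, -1.3]
gripper_width: 0.448
```

```bash
python3 st.py r6 red .0244
python3 - <<'E'
from h import *
from core import *
for d in(.03,.02,.012,.006,.003): 
    mv(leanT(F+(.1044+d)*Z,Z))
E
```

```text
9.6 [ 0.6135 -0.0918  0.1943] [-0.1 -0.2 -1.3] [-0.5  -0.03  1.82  0.54  1.3  -2.2 ]
tool z vs core 0.47 lateral/axial of TCP [ 0.0021 -0.0007  0.0004] 0.1372
row [-0.0024, 0.0038, -0.0057] [0.002, 0.0028, 0.0005] dist 0.004 ang 0.3
row [0.0037, 0.0118, -0.0231] [0.002, 0.0028, 0.0005] dist 0.013 ang 0.3
row [0.0085, 0.0181, -0.0369] [0.002, 0.0028, 0.0005] dist 0.021 ang 0.3
row [0.0122, 0.0229, -0.0473] [0.002, 0.0028, 0.0005] dist 0.027 ang 0.3
row [0.014, 0.0253, -0.0525] [0.002, 0.0028, 0.0005] dist 0.03 ang 0.3
```

View pics/r6.png

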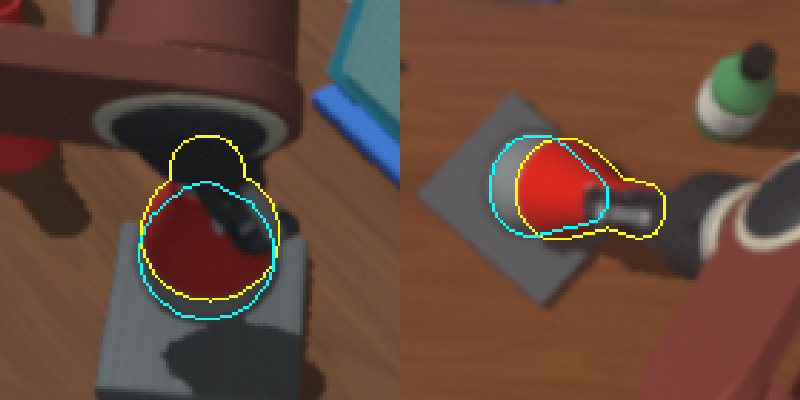

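Call:
step_arm(motion=[[0, 0.006, -0.012, 0.001, 0.001, 0, 255], [0.004, 0.0118, -0.023, 0.002, 0.002, 0, 255], [0.006, 0.015, -0.03, 0.002, 0.002, 0, 255], [0.0085, 0.018, -0.037, 0.002, 0.002, 0, 255], [0.0085, 0.018, -0.037, 0.002, 0.002, 0, 255], [0.0085, 0.018, -0.037, 0.002, 0.002, 0, 255], [0.0085, 0.018, -0.037, 0.002, 0.002, 0, 255]])

```text
time: 10.4
tool_pos: [0.6175, -0.0824, 0.175]
tool_rot: [0.157, 0.0, 0.966, 0.206]
contact_force: [1.0, -0.0, -0.9]
gripper_width: 0.443
```

```bash
cat > q.py <<'E'
from h import *
from core import *
import sys
base=float(sys.argv[1])
s=monitor.state(); T=tcpT(s); v=T[:3,3]-F
print(s["time"],s["tool_pos"].round(4),s["contact_force"].round(1),s["ft_torque"].round(2),"d=",(v@Z-base).round(4),"lat",(v-(v@Z)*Z).round(4), "ang",np.degrees(np.arccos(-T[:3,2]@Z)).round(2))
for d in map(float,sys.argv[2:]):
    print(d,end=" "); mv(leanT(F+(base+d)*Z,Z))
E
python3 q.py .1044 .012 .006 .004 .002
```

```text
10.4 [ 0.6175 -0.0824  0.175 ] [ 1.  -0.  -0.9] [-0.31  0.2   0.01] d= 0.0113 lat [-0.0005  0.0001 -0.0001] ang 0.38
0.012 row [0.0006, -0.0008, 0.0015] [-0.0003, 0.0, 0.0002] dist 0.001 ang 0.0
0.006 row [0.0042, 0.004, -0.0089] [-0.0003, 0.0, 0.0002] dist 0.005 ang 0.0
0.004 row [0.0054, 0.0056, -0.0123] [-0.0003, 0.0, 0.0002] dist 0.007 ang 0.0
0.002 row [0.0066, 0.0072, -0.0158] [-0.0003, 0.0, 0.0002] dist 0.009 ang 0.0
```

Call:
step_arm(motion=[[0.0015, 0.001, -0.003, 0, 0, 0, 255], [0.003, 0.0025, -0.006, 0, 0, 0, 255], [0.0042, 0.004, -0.009, 0, 0, 0, 255], [0.0048, 0.0048, -0.0105, 0, 0, 0, 255], [0.0048, 0.0048, -0.0105, 0, 0, 0, 255], [0.0048, 0.0048, -0.0105, 0, 0, 0, 255]])

```text
time: 11.0
tool_pos: [0.6199, -0.0798, 0.1696]
tool_rot: [0.157, 0.0, 0.966, 0.206]
contact_force: [1.3, 0.3, -0.5]
gripper_width: 0.446
```

```bash
python3 q.py .1044 .005 .003 .002 .0; python3 st.py r7 red .0244; python3 w.py wr7
```

```text
11.0 [ 0.6199 -0.0798  0.1696] [ 1.3  0.3 -0.5] [-0.25  0.03 -0.08] d= 0.0048 lat [-0.      0.0001  0.    ] ang 0.38
0.005 row [-0.0, -0.0003, 0.0002] [-0.0005, 0.0, 0.0002] dist 0.0 ang 0.0
0.003 row [0.0012, 0.0012, -0.0033] [-0.0005, 0.0, 0.0002] dist 0.002 ang 0.0
0.002 row [0.0018, 0.002, -0.005] [-0.0005, 0.0, 0.0002] dist 0.003 ang 0.0
0.0 row [0.003, 0.0036, -0.0085] [-0.0005, 0.0, 0.0002] dist 0.005 ang 0.0
11.0 [ 0.6199 -0.0798  0.1696] [ 1.3  0.3 -0.5] [-0.47  0.    1.84  0.55  1.25 -2.21]
tool z vs core 0.38 lateral/axial of TCP [-0.      0.0001  0.    ] 0.1092
11.1 [ 0.6198 -0.0799  0.1696] [1.569e-01 2.000e-04 9.658e-01 2.062e-01] [-0.474  0.     1.837  0.545  1.253 -2.205] [ 0.8 -0.3 -1.5]
```

View pics/r7.png

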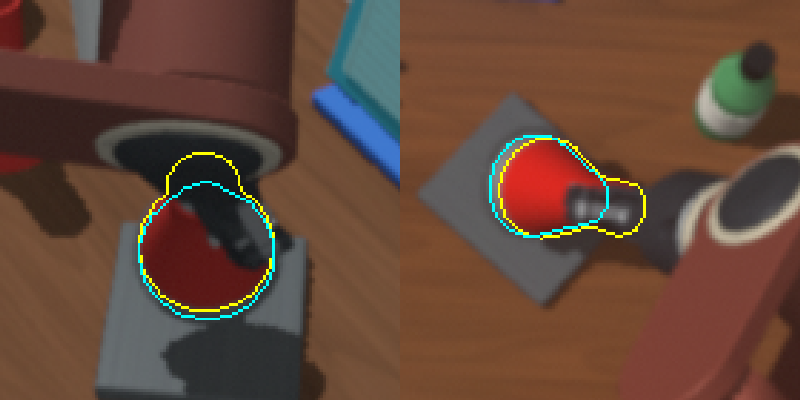

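View pics/wr7.png

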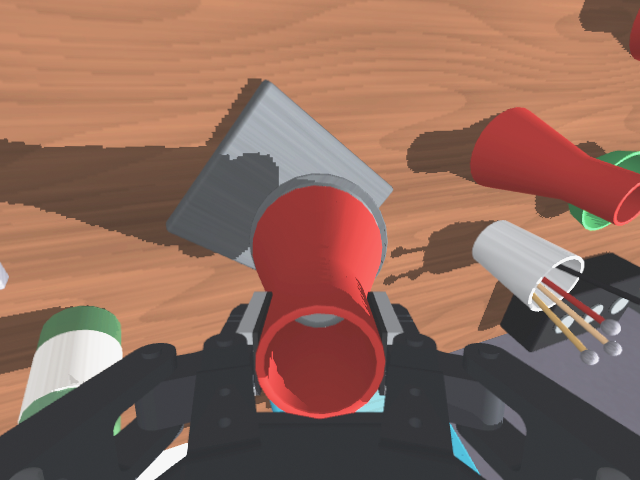

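Call:
step_arm(motion=[[0.0006, 0.0008, -0.0017, 0, 0, 0, 255], [0.0012, 0.0015, -0.0034, 0, 0, 0, 255], [0.0012, 0.0015, -0.0034, 0, 0, 0, 255], [0.0012, 0.0015, -0.0034, 0, 0, 0, 255]])

```text
time: 11.55
tool_pos: [0.6206, -0.0791, 0.1683]
tool_rot: [0.157, 0.0, 0.966, 0.206]
contact_force: [0.4, 0.5, 1.3]
gripper_width: 0.445
```

```bash
python3 q.py .1044 .002 .001 .0
```

```text
11.55 [ 0.6206 -0.0791  0.1683] [0.4 0.5 1.3] [ 0.1  -0.09  0.  ] d= 0.0031 lat [0.0002 0.0002 0.0002] ang 0.39
0.002 row [0.0003, 0.0005, -0.0023] [-0.0007, 0.0004, 0.0003] dist 0.001 ang 0.1
0.001 row [0.0009, 0.0013, -0.004] [-0.0007, 0.0004, 0.0003] dist 0.002 ang 0.1
0.0 row [0.0015, 0.0021, -0.0058] [-0.0007, 0.0004, 0.0003] dist 0.003 ang 0.1
```

Call:
step_arm(motion=[[0, 0, 0, 0, 0, 0, 120], [0, 0, 0, 0, 0, 0, 100], [0, 0, 0, 0, 0, 0, 80], [0, 0, 0, 0, 0, 0, 60], [0, 0, 0, 0, 0, 0, 40], [0, 0, 0, 0, 0, 0, 40]])

```text
time: 12.15
tool_pos: [0.6203, -0.0792, 0.1678]
tool_rot: [0.157, 0.0, 0.966, 0.206]
contact_force: [-0.3, 0.2, 0.8]
gripper_width: 0.842
```

```bash
python3 q.py .1044 .1; python3 st.py r8 red .0214; python3 w.py wr8
```

```text
12.15 [ 0.6203 -0.0792  0.1678] [-0.3  0.2  0.8] [-0.2   0.18  0.03] d= 0.0029 lat [-0.0002 -0.     -0.0001] ang 0.38
0.1 row [-0.0585, -0.0772, 0.1684] [-0.0005, -0.0002, 0.0002] dist 0.097 ang 0.0
12.15 [ 0.6203 -0.0792  0.1678] [-0.3  0.2  0.8] [-0.47  0.    1.84  0.55  1.25 -2.21]
tool z vs core 0.38 lateral/axial of TCP [-0.0002 -0.     -0.0001] 0.1073
12.25 [ 0.6203 -0.0792  0.1678] [1.567e-01 2.000e-04 9.659e-01 2.062e-01] [-0.473  0.003  1.837  0.546  1.25  -2.205] [-0.2  0.2 -1.1]
```

View pics/wr8.png

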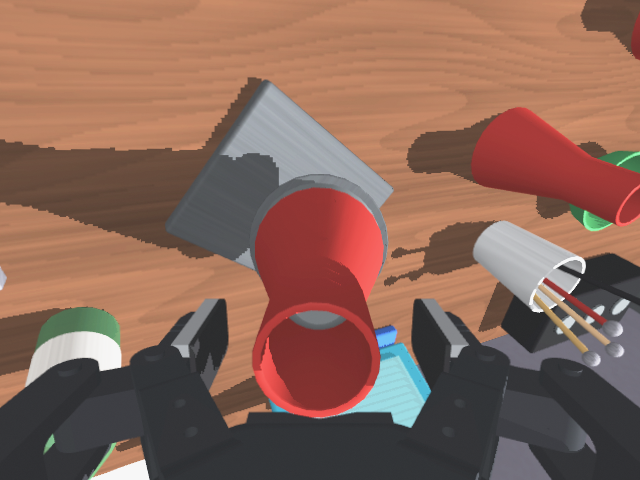

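Released and seated. Retract along the axis.

Call:
step_arm(motion=[[-0.008, -0.011, 0.024, 0, 0, 0, 40], [-0.02, -0.026, 0.058, 0, 0, 0, 40], [-0.035, -0.046, 0.1, 0, 0, 0, 40], [-0.05, -0.066, 0.144, 0, 0, 0, 40], [-0.07, -0.092, 0.2, 0, 0, 0, 40], [-0.08, -0.105, 0.23, 0, 0, 0, 20], [-0.08, -0.105, 0.23, 0, 0, 0, 0]])

```text
time: 13.0
tool_pos: [0.5812, -0.1335, 0.2875]
tool_rot: [0.16, 0.0, 0.966, 0.204]
contact_force: [0.5, -0.3, 0.9]
gripper_width: 0.996
```

```bash
python3 w.py wr9
cat > ov.py <<'E'
from h import *
from core import *
import sys
# overlay of seated snoots: args name, then red/blue d
n=sys.argv[1]; o=[]; s=monitor.state(); T=tcpT(s)
for cn in("side","top","wrist"):
    f=eyes.grab_frame(cn); c=cam(f,T); 
    K=axisT(F,Z); u=proj(F+.09*Z,f,c)[0].round().astype(int); h=80 if cn=="wrist" else 45
    im=cv2.copyMakeBorder(f["pixels"][:,:,::-1],100,100,100,100,cv2.BORDER_CONSTANT)
    cr=cv2.resize(im[u[1]-h+100:u[1]+h+100,u[0]-h+100:u[0]+h+100],(266,266),interpolation=2); k=266/(2*h); cr=cv2.convertScaleAbs(cr,alpha=1.5)
    L=[(.0415,.015,(0,255,255)),(.020,.145,(0,255,255)),(.048,0,(255,255,0))]
    if len(sys.argv)>2: L+=[(.039,.037,(0,255,0)),(.026,.157,(0,255,0))]
    for r,z,col in L:
        p=((proj(ring(r,z,K),f,c)-(u-h)+.5)*k-.5); cv2.polylines(cr,[(p*8).round().astype(np.int32)],True,col,1,shift=3)
    o.append(cr)
cv2.imwrite(f"pics/{n}.png",np.hstack(o)); print(s["tool_pos"],s["contact_force"].round(1))
E
python3 ov.py ov1;  python3 - <<'E'
from h import *
mv(leanT([.455,-.284,.28],[0,0,1]))
E
```

```text
13.0 [ 0.5812 -0.1335  0.2875] [1.599e-01 1.000e-04 9.658e-01 2.042e-01] [-0.593 -0.133  1.763  0.525  1.484 -2.202] [ 0.5 -0.3  0.9]
[ 0.58069705 -0.13265728  0.28508376] [ 0.2 -0.5  0.7]
row [-0.2498, -0.3057, -0.0028] [-0.2789, 0.2101, 0.0005] dist 0.197 ang 30.0
```

View pics/ov1.png

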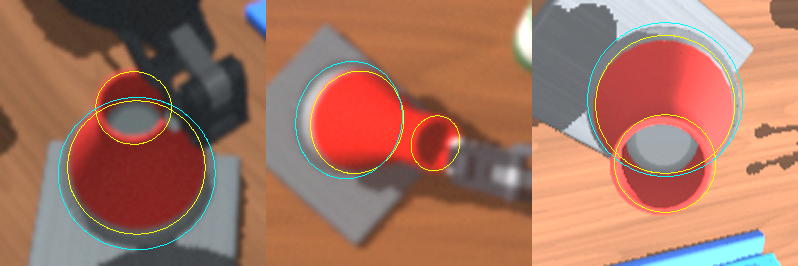

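Call:
step_arm(motion=[[-0.04, -0.05, 0.02, -0.05, 0.04, 0, 0], [-0.1, -0.12, 0.02, -0.12, 0.09, 0, 0], [-0.17, -0.2, 0.01, -0.2, 0.15, 0, 0], [-0.25, -0.305, 0, -0.279, 0.21, 0, 0], [-0.25, -0.305, 0, -0.279, 0.21, 0, 0], [-0.25, -0.305, 0, -0.279, 0.21, 0, 0], [-0.25, -0.305, 0, -0.279, 0.21, 0, 0]])

```text
time: 13.9
tool_pos: [0.4553, -0.2835, 0.2816]
tool_rot: [0.001, -0.0, 1.0, 0.0]
contact_force: [0.4, 0.3, 0.3]
gripper_width: 1.002
```

```bash
python3 w.py wb1
python3 - <<'E'
from h import *
import pickle
W,T=pickle.load(open("wb1.pkl","rb")); c=cam(W,T); im=W["pixels"][:,:,::-1].copy()
Q=np.eye(4);Q[:2,3]=.455,-.284
cv2.drawContours(im,cv2.findContours(sil(BLUE,Q,W,c),0,2)[0],-1,(0,255,255),1)
cv2.polylines(im,[proj(ring(.023,.12,Q),W,c).round().astype(np.int32)],True,(0,255,0),1)
cv2.imwrite("pics/wb1o.png",im); mv(leanT([.455,-.284,.08],[0,0,1]))
E
```

```text
13.9 [ 0.4553 -0.2835  0.2816] [ 5.e-04 -1.e-04  1.e+00  4.e-04] [-6.960e-01 -1.860e-01  1.757e+00  1.000e-03  1.570e+00 -2.267e+00] [0.4 0.3 0.3]
row [-0.0011, -0.0012, -0.4037] [-0.0002, 0.0009, -0.0004] dist 0.202 ang 0.1
```

View pics/wb1o.png

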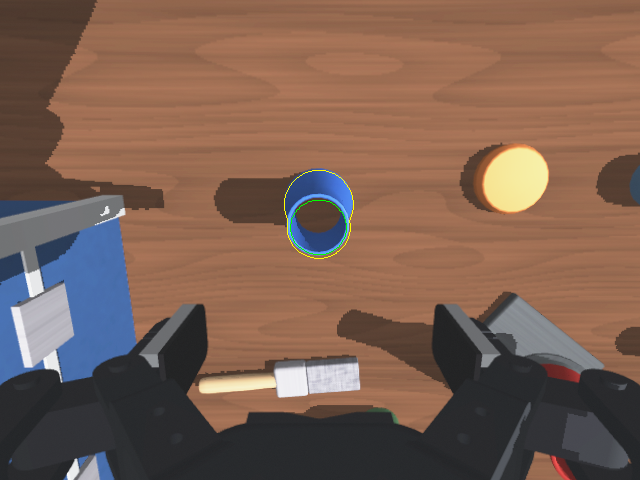

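Call:
step_arm(motion=[[-0.001, -0.001, -0.09, 0, 0, 0, 0], [-0.001, -0.001, -0.18, 0, 0, 0, 0], [-0.001, -0.001, -0.27, 0, 0, 0, 0], [-0.001, -0.001, -0.34, 0, 0, 0, 0], [-0.001, -0.001, -0.39, 0, 0, 0, 0], [-0.001, -0.001, -0.407, 0, 0, 0, 0], [-0.001, -0.001, -0.407, 0, 0, 0, 0], [-0.001, -0.001, -0.407, 0, 0, 0, 0]])

```text
time: 14.75
tool_pos: [0.456, -0.2851, 0.0809]
tool_rot: [0.002, -0.0, 1.0, -0.001]
contact_force: [-0.2, -0.2, 0.4]
gripper_width: 0.996
```

Call:
step_arm(motion=[[0, 0, 0, 0, 0, 0, 60], [0, 0, 0, 0, 0, 0, 100], [0, 0, 0, 0, 0, 0, 255], [0, 0, 0, 0, 0, 0, 255], [0, 0, 0, 0, 0, 0, 255], [0, 0, 0, 0, 0, 0, 255], [0, 0, 0, 0, 0, 0, 255]])

```text
time: 15.45
tool_pos: [0.4558, -0.2853, 0.0812]
tool_rot: [0.002, -0.0, 1.0, -0.001]
contact_force: [-0.5, 1.2, 5.8]
gripper_width: 0.599
```

```bash
python3 w.py wb2
```

```text
15.45 [ 0.4558 -0.2853  0.0812] [ 2.2e-03 -1.0e-04  1.0e+00 -1.3e-03] [-6.980e-01 -1.500e-02  1.944e+00  1.000e-03  1.207e+00 -2.269e+00] [-0.5  1.2  5.8]
```

View pics/wb2.png

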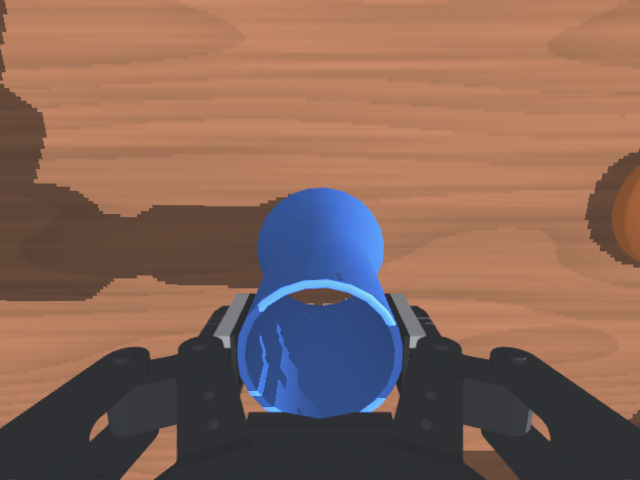

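Call:
step_arm(motion=[[0, 0, 0.02, 0, 0, 0, 255], [0, 0, 0.06, 0, 0, 0, 255], [0, 0, 0.14, 0, 0, 0, 255], [0, 0, 0.22, 0, 0, 0, 255], [0, 0, 0.3, 0, 0, 0, 255], [0, 0, 0.38, 0, 0, 0, 255], [0, 0, 0.46, 0, 0, 0, 255], [0, 0, 0.5, 0, 0, 0, 255], [0, 0, 0.5, 0, 0, 0, 255]])

```text
time: 16.4
tool_pos: [0.4558, -0.2856, 0.334]
tool_rot: [0.004, -0.0, 1.0, -0.003]
contact_force: [0.9, 0.8, -2.0]
gripper_width: 0.598
```

```bash
python3 w.py wb3; python3 q.py .1182 .18
```

```text
16.4 [ 0.4558 -0.2856  0.334 ] [ 0.004  -0.      1.     -0.0032] [-0.698 -0.203  1.687  0.     1.648 -2.269] [ 0.9  0.8 -2. ]
16.45 [ 0.4551 -0.285   0.3309] [-0.8 -0.1 -2.9] [ 0.   -0.01 -0.02] d= 0.2621 lat [-0.0827 -0.0972 -0.0735] ang 30.0
0.18 row [0.2151, 0.2597, 0.0048] [0.2799, -0.2087, 0.0009] dist 0.169 ang 30.0
```

Call:
step_arm(motion=[[0.03, 0.04, 0.01, 0.05, -0.037, 0, 255], [0.08, 0.1, 0.02, 0.1, -0.075, 0, 255], [0.13, 0.16, 0.02, 0.16, -0.12, 0, 255], [0.17, 0.21, 0.01, 0.22, -0.164, 0, 255], [0.215, 0.26, 0.005, 0.28, -0.209, 0.001, 255], [0.215, 0.26, 0.005, 0.28, -0.209, 0.001, 255], [0.215, 0.26, 0.005, 0.28, -0.209, 0.001, 255], [0.215, 0.26, 0.005, 0.28, -0.209, 0.001, 255]])

```text
time: 17.25
tool_pos: [0.5618, -0.155, 0.3311]
tool_rot: [0.155, -0.0, 0.966, 0.207]
contact_force: [-0.1, -0.7, -0.9]
gripper_width: 0.596
```

```bash
python3 q.py .1182 .125 .1;  python3 st.py b4 blue .0212
```

```text
17.25 [ 0.5618 -0.155   0.3311] [-0.1 -0.7 -0.9] [-0.35  0.23  0.02] d= 0.1783 lat [-0.0013 -0.0006 -0.0007] ang 0.43
0.125 row [0.0349, 0.0436, -0.0909] [-0.0008, -0.0021, -0.0009] dist 0.053 ang 0.2
0.1 row [0.0501, 0.0634, -0.1342] [-0.0008, -0.0021, -0.0009] dist 0.078 ang 0.2
17.25 [ 0.5618 -0.155   0.3311] [-0.1 -0.7 -0.9] [-0.64 -0.16  1.72  0.52  1.59 -2.21]
tool z vs core 0.43 lateral/axial of TCP [-0.0013 -0.0006 -0.0007] 0.2965
```

View pics/b4.png

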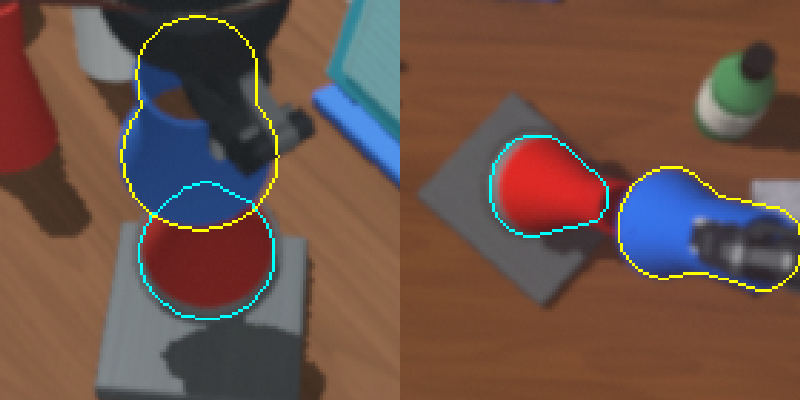

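Call:
step_arm(motion=[[0.008, 0.01, -0.02, 0, -0.001, 0, 255], [0.02, 0.025, -0.05, -0.001, -0.002, 0, 255], [0.035, 0.044, -0.09, -0.001, -0.002, -0.001, 255], [0.045, 0.056, -0.118, -0.001, -0.002, -0.001, 255], [0.05, 0.063, -0.134, -0.001, -0.002, -0.001, 255], [0.056, 0.071, -0.151, -0.001, -0.002, -0.001, 255], [0.062, 0.079, -0.168, -0.001, -0.002, -0.001, 255], [0.062, 0.079, -0.168, -0.001, -0.002, -0.001, 255], [0.062, 0.079, -0.168, -0.001, -0.002, -0.001, 255]])

```text
time: 18.25
tool_pos: [0.5935, -0.1153, 0.2481]
tool_rot: [0.158, -0.0, 0.966, 0.206]
contact_force: [0.4, 0.3, -1.3]
gripper_width: 0.595
```

```bash
python3 q.py .1182 .065 .04 .02;  python3 st.py b5 blue .0212; python3 w.py wb5
```

```text
18.25 [ 0.5935 -0.1153  0.2481] [ 0.4  0.3 -1.3] [-0.32  0.26 -0.04] d= 0.0811 lat [0.0008 0.0005 0.0005] ang 0.39
0.065 row [0.008, 0.0118, -0.0289] [-0.0002, 0.0013, -0.0001] dist 0.016 ang 0.1
0.04 row [0.0232, 0.0317, -0.0722] [-0.0002, 0.0013, -0.0001] dist 0.041 ang 0.1
0.02 row [0.0353, 0.0476, -0.1068] [-0.0002, 0.0013, -0.0001] dist 0.061 ang 0.1
18.25 [ 0.5935 -0.1153  0.2481] [ 0.4  0.3 -1.3] [-0.55 -0.1   1.8   0.53  1.41 -2.2 ]
tool z vs core 0.39 lateral/axial of TCP [0.0008 0.0005 0.0005] 0.1993
18.35 [ 0.5937 -0.1155  0.2487] [ 1.583e-01 -3.000e-04  9.657e-01  2.057e-01] [-0.553 -0.097  1.795  0.53   1.41  -2.202] [ 0.2  0.3 -1.2]
```

View pics/b5.png

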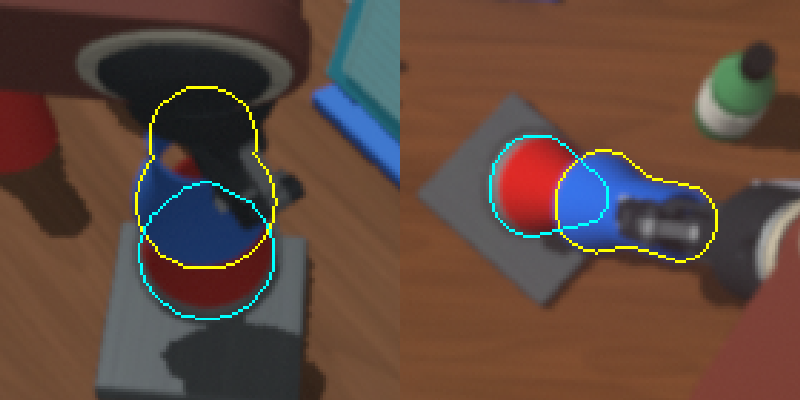

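View pics/wb5.png

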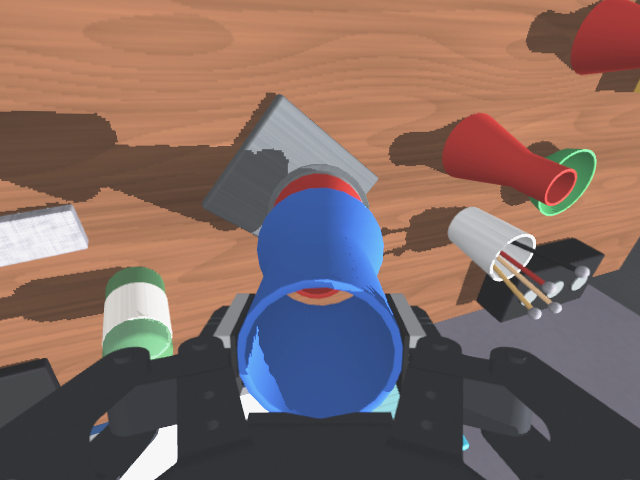

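Call:
step_arm(motion=[[0.002, 0.004, -0.009, 0, 0.001, 0, 255], [0.006, 0.009, -0.022, 0, 0.001, 0, 255], [0.011, 0.016, -0.038, 0, 0.001, 0, 255], [0.016, 0.022, -0.052, 0, 0.001, 0, 255], [0.02, 0.028, -0.064, 0, 0.001, 0, 255], [0.0232, 0.0317, -0.0722, 0, 0.001, 0, 255], [0.0232, 0.0317, -0.0722, 0, 0.001, 0, 255], [0.0232, 0.0317, -0.0722, 0, 0.001, 0, 255]])

```text
time: 19.2
tool_pos: [0.605, -0.0993, 0.2118]
tool_rot: [0.157, -0.0, 0.966, 0.206]
contact_force: [-0.4, -0.2, -1.3]
gripper_width: 0.594
```

```bash
python3 q.py .1182 .04 .03 .02 .012; python3 w.py wb6
```

```text
19.2 [ 0.605  -0.0993  0.2118] [-0.4 -0.2 -1.3] [-0.41  0.23 -0.03] d= 0.0398 lat [-0.0001  0.0001  0.    ] ang 0.38
0.04 row [0.0, -0.0003, 0.0004] [-0.0003, 0.0002, -0.0002] dist 0.0 ang 0.0
0.03 row [0.0061, 0.0076, -0.0169] [-0.0003, 0.0002, -0.0002] dist 0.01 ang 0.0
0.02 row [0.0122, 0.0156, -0.0343] [-0.0003, 0.0002, -0.0002] dist 0.02 ang 0.0
0.012 row [0.017, 0.022, -0.0481] [-0.0003, 0.0002, -0.0002] dist 0.028 ang 0.0
19.2 [ 0.605  -0.0993  0.2118] [ 1.569e-01 -2.000e-04  9.659e-01  2.061e-01] [-0.517 -0.057  1.819  0.535  1.339 -2.203] [-0.4 -0.2 -1.3]
```

View pics/wb6.png

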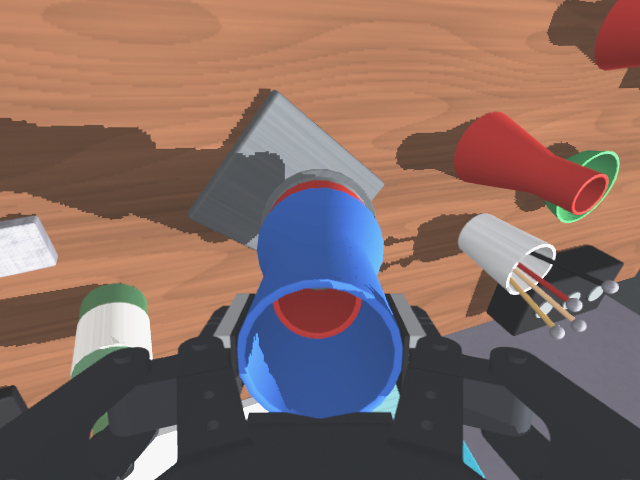

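```bash
cat > fitw.py <<'E'
from h import *
from core import *
import pickle
from scipy.optimize import minimize
W,T=pickle.load(open("wr9.pkl","rb")); c=cam(W,T)
p=W["pixels"].astype(int); r,g,b=p[...,0],p[...,1],p[...,2]
k=((r>2.0*g)&(r>2.0*b)&(r>40)).astype(np.uint8)*255
K=axisT(F,Z); roi=np.zeros_like(k); cv2.drawContours(roi,cv2.findContours(sil([(.06,0),(.05,.17)],K,W,c),0,2)[0],-1,255,-1); k&=roi
# fill holes (open neck shows core/inside)
cn=cv2.findContours(k,0,2)[0]; big=max(cn,key=cv2.contourArea); k[:]=0; cv2.drawContours(k,[big],-1,255,-1)
def Tq(v):
    z=Z+v[2]*K[:3,0]+v[3]*K[:3,1]; return axisT(F+.015*Z+v[0]*K[:3,0]+v[1]*K[:3,1]+v[4]*Z,z)
kb=cv2.GaussianBlur(k.astype(float),(0,0),1.5)
def cost(v): 
    v=np.array(v)*.001; v[2:4]*=10
    return ((cv2.GaussianBlur(sil(RED,Tq(v),W,c).astype(float),(0,0),1.5)-kb)**2).sum()/1e6
x0=np.zeros(5); best=None
for it in range(3):
    m=minimize(cost,x0,method="Nelder-Mead",options=dict(initial_simplex=np.vstack([x0]+[x0+1.5*e for e in np.eye(5)]),xatol=.02,fatol=.01,maxiter=600)); x0=m.x
v=m.x*.001; v[2:4]*=10; print("lat mm",v[:2]*1e3,"tilt deg",np.degrees(v[2:4]),"axial",v[4]*1e3,m.fun,"init",cost(np.zeros(5)))
Q=Tq(v); top=Q[:3,3]+.13*Q[:3,2]; print("top offset vs F axis, tool y/x:",((top-(F+(.145+v[4])*Z))@T[:3,:3]).round(4),"rim",((Q[:3,3]-(F+(.015+v[4])*Z))@T[:3,:3]).round(4), "axis",Q[:3,2].round(4),Z)
im=W["pixels"][:,:,::-1].copy(); cv2.drawContours(im,cv2.findContours(sil(RED,Q,W,c),0,2)[0],-1,(0,255,255),1)
cv2.imwrite("pics/fitw.png",cv2.resize(im[100:330,180:460],(700,575),interpolation=0))
E
python3 fitw.py
```

```text
lat mm [-0.39377081  1.2426795 ] tilt deg [ 0.61777484 -0.17029385] axial -6.813131160521106 0.09301424454933943 init 9.831690122267437
top offset vs F axis, tool y/x: [-0.0001 -0.0013  0.    ] rim [-0.0012 -0.0004  0.    ] axis [-0.311  -0.4033  0.8606] [-0.3029942  -0.39773674  0.866     ]
```

View pics/fitw.png

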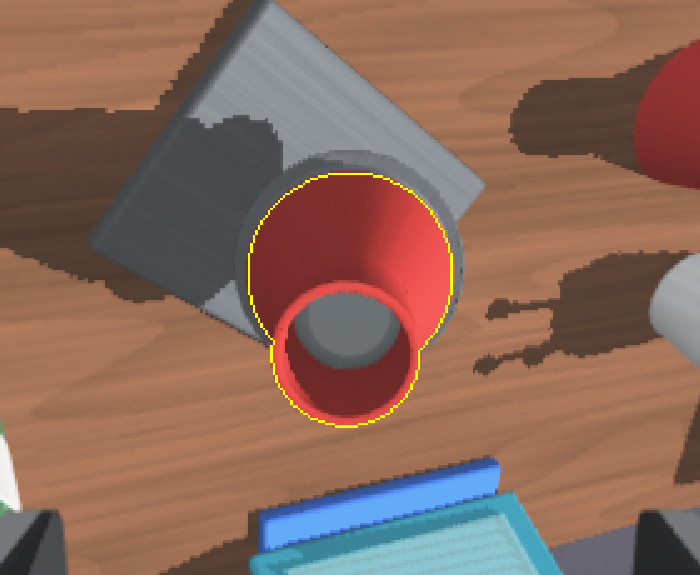

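```bash
cat > core2.py <<'E'
from core import *
E
python3 - <<'E'
from h import *
T=tcpT(); d=T[:3,:3]@np.array([-.0005,-.0011,0]); print("shift",d.round(5))
open("core.py","a").write(f"F=F+np.array({d.round(5).tolist()})\n")
E
python3 q.py .1182 .04 .03 .02 .015
```

```text
shift [ 0.00055 -0.00104 -0.00029]
19.25 [ 0.6052 -0.0994  0.2121] [-0.5  0.  -1.7] [-0.33  0.26  0.05] d= 0.0401 lat [-0.0004  0.0011  0.0003] ang 0.38
0.04 row [0.0009, -0.0021, -0.0008] [-0.0001, 0.0005, -0.0001] dist 0.001 ang 0.0
0.03 row [0.007, 0.0059, -0.0181] [-0.0001, 0.0005, -0.0001] dist 0.01 ang 0.0
0.02 row [0.013, 0.0139, -0.0355] [-0.0001, 0.0005, -0.0001] dist 0.02 ang 0.0
0.015 row [0.0161, 0.0178, -0.0441] [-0.0001, 0.0005, -0.0001] dist 0.025 ang 0.0
```

Call:
step_arm(motion=[[0.001, -0.002, -0.001, 0, 0, 0, 255], [0.004, 0.002, -0.009, 0, 0, 0, 255], [0.007, 0.006, -0.018, 0, 0, 0, 255], [0.01, 0.01, -0.027, 0, 0, 0, 255], [0.013, 0.0139, -0.0355, 0, 0, 0, 255], [0.0161, 0.0178, -0.0441, 0, 0, 0, 255], [0.0161, 0.0178, -0.0441, 0, 0, 0, 255], [0.0161, 0.0178, -0.0441, 0, 0, 0, 255]])

```text
time: 20.05
tool_pos: [0.613, -0.0903, 0.1895]
tool_rot: [0.157, -0.0, 0.966, 0.206]
contact_force: [-0.0, -0.4, -1.8]
gripper_width: 0.594
```

```bash
python3 q.py .1182 .015 .01 .007 .005 .003; python3 w.py wb7;  python3 st.py b7 blue .0212
```

```text
20.05 [ 0.613  -0.0903  0.1895] [-0.  -0.4 -1.8] [-0.33  0.22  0.01] d= 0.0145 lat [-0.0004  0.     -0.0001] ang 0.38
0.015 row [0.0004, -0.0005, 0.0011] [-0.0004, -0.0001, -0.0002] dist 0.001 ang 0.0
0.01 row [0.0035, 0.0035, -0.0076] [-0.0004, -0.0001, -0.0002] dist 0.005 ang 0.0
0.007 row [0.0053, 0.0059, -0.0128] [-0.0004, -0.0001, -0.0002] dist 0.008 ang 0.0
0.005 row [0.0065, 0.0075, -0.0162] [-0.0004, -0.0001, -0.0002] dist 0.01 ang 0.0
0.003 row [0.0077, 0.0091, -0.0197] [-0.0004, -0.0001, -0.0002] dist 0.012 ang 0.0
20.05 [ 0.613  -0.0903  0.1895] [ 1.567e-01 -1.000e-04  9.659e-01  2.062e-01] [-0.496 -0.026  1.828  0.54   1.295 -2.206] [-0.  -0.4 -1.8]
20.1 [ 0.6131 -0.0904  0.1898] [-0.8 -0.3 -2. ] [-0.5  -0.03  1.83  0.54  1.29 -2.21]
tool z vs core 0.38 lateral/axial of TCP [-0.0002 -0.     -0.0001] 0.133
```

View pics/wb7.png

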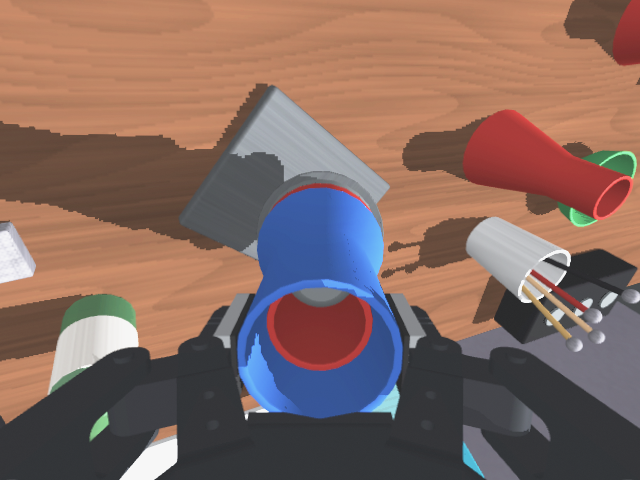

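View pics/b7.png

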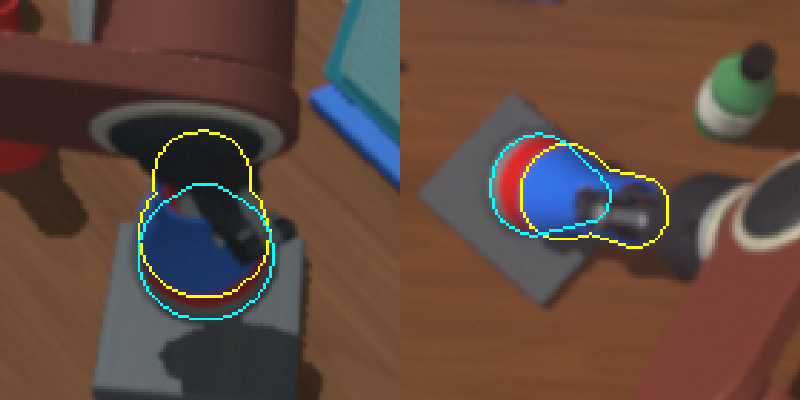

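Call:
step_arm(motion=[[0.0018, 0.0018, -0.004, 0, 0, 0, 255], [0.0035, 0.0035, -0.008, 0, 0, 0, 255], [0.0053, 0.0059, -0.0128, 0, 0, 0, 255], [0.0059, 0.0067, -0.0145, 0, 0, 0, 255], [0.0059, 0.0067, -0.0145, 0, 0, 0, 255], [0.0059, 0.0067, -0.0145, 0, 0, 0, 255]])

```text
time: 20.8
tool_pos: [0.6161, -0.0871, 0.1825]
tool_rot: [0.157, -0.0, 0.966, 0.206]
contact_force: [1.1, 0.5, -2.1]
gripper_width: 0.595
```

```bash
python3 q.py .1182 .005 .004 .003 .002
```

```text
20.8 [ 0.6161 -0.0871  0.1825] [ 1.1  0.5 -2.1] [-0.35 -0.01 -0.08] d= 0.0062 lat [ 0.0003 -0.0001  0.0001] ang 0.38
0.005 row [0.0002, 0.0011, -0.0023] [-0.0003, 0.0004, -0.0] dist 0.001 ang 0.0
0.004 row [0.0008, 0.0019, -0.004] [-0.0003, 0.0004, -0.0] dist 0.002 ang 0.0
0.003 row [0.0014, 0.0027, -0.0058] [-0.0003, 0.0004, -0.0] dist 0.003 ang 0.0
0.002 row [0.002, 0.0035, -0.0075] [-0.0003, 0.0004, -0.0] dist 0.004 ang 0.0
```

Call:
step_arm(motion=[[0.0004, 0.0012, -0.0024, 0, 0, 0, 255], [0.001, 0.0023, -0.005, 0, 0, 0, 255], [0.001, 0.0023, -0.005, 0, 0, 0, 255], [0.001, 0.0023, -0.005, 0, 0, 0, 255]])

```text
time: 21.2
tool_pos: [0.6169, -0.086, 0.1804]
tool_rot: [0.158, -0.0, 0.966, 0.206]
contact_force: [2.0, 1.2, 0.7]
gripper_width: 0.591
```

```bash
python3 q.py .1182 .004 .003 .002 .001
```

```text
21.2 [ 0.6169 -0.086   0.1804] [2.  1.2 0.7] [-0.19 -0.37 -0.23] d= 0.0037 lat [0.0003 0.     0.0001] ang 0.39
0.004 row [-0.0007, -0.0002, 0.0002] [-0.0001, 0.0009, 0.0001] dist 0.0 ang 0.1
0.003 row [-0.0001, 0.0006, -0.0015] [-0.0001, 0.0009, 0.0001] dist 0.001 ang 0.1
0.002 row [0.0005, 0.0014, -0.0032] [-0.0001, 0.0009, 0.0001] dist 0.002 ang 0.1
0.001 row [0.0011, 0.0022, -0.005] [-0.0001, 0.0009, 0.0001] dist 0.003 ang 0.1
```

Call:
step_arm(motion=[[0, 0, 0, 0, 0, 0, 85], [0, 0, 0, 0, 0, 0, 70], [0, 0, 0, 0, 0, 0, 50], [0, 0, 0, 0, 0, 0, 25], [0, 0, 0, 0, 0, 0, 0], [0, 0, 0, 0, 0, 0, 0]])

```text
time: 21.8
tool_pos: [0.6164, -0.0859, 0.1799]
tool_rot: [0.157, -0.0, 0.966, 0.206]
contact_force: [0.7, 0.5, -1.0]
gripper_width: 1.001
```

```bash
python3 q.py .1182 .1; python3 w.py wb8
```

```text
21.8 [ 0.6164 -0.0859  0.1799] [ 0.7  0.5 -1. ] [-0.22  0.2   0.03] d= 0.0034 lat [-0.0003 -0.     -0.0001] ang 0.38
0.1 row [-0.0579, -0.0768, 0.1675] [-0.0003, 0.0, -0.0002] dist 0.097 ang 0.0
21.8 [ 0.6164 -0.0859  0.1799] [ 1.568e-01 -1.000e-04  9.659e-01  2.061e-01] [-0.486 -0.013  1.832  0.542  1.275 -2.206] [ 0.7  0.5 -1. ]
```

View pics/wb8.png

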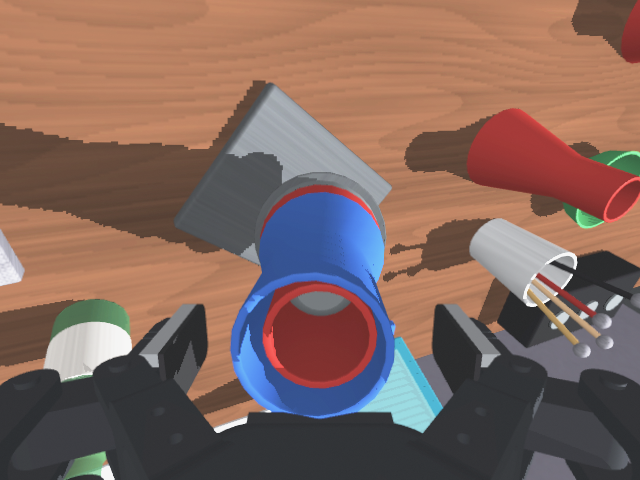

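Call:
step_arm(motion=[[-0.008, -0.011, 0.024, 0, 0, 0, 0], [-0.02, -0.026, 0.058, 0, 0, 0, 0], [-0.035, -0.046, 0.1, 0, 0, 0, 0], [-0.05, -0.066, 0.144, 0, 0, 0, 0], [-0.07, -0.092, 0.2, 0, 0, 0, 0], [-0.08, -0.105, 0.23, 0, 0, 0, 0], [-0.08, -0.105, 0.23, 0, 0, 0, 0], [-0.08, -0.105, 0.23, 0, 0, 0, 0]])

```text
time: 22.65
tool_pos: [0.5763, -0.1384, 0.2946]
tool_rot: [0.157, 0.0, 0.966, 0.206]
contact_force: [0.6, 0.8, -0.3]
gripper_width: 1.001
```

```bash
python3 w.py wb9; python3 ov.py ov2 b
python3 - <<'E'
import cv2
cv2.imwrite("pics/wb9z.png",cv2.resize(cv2.imread("pics/wb9.png")[100:330,180:460],(700,575),interpolation=2))
E
```

```text
22.65 [ 0.5763 -0.1384  0.2946] [1.568e-01 1.000e-04 9.659e-01 2.061e-01] [-0.605 -0.137  1.754  0.524  1.508 -2.205] [ 0.6  0.8 -0.3]
[ 0.57608137 -0.13796661  0.29350767] [-0.4 -1.   0.2]
```

View pics/ov2.png

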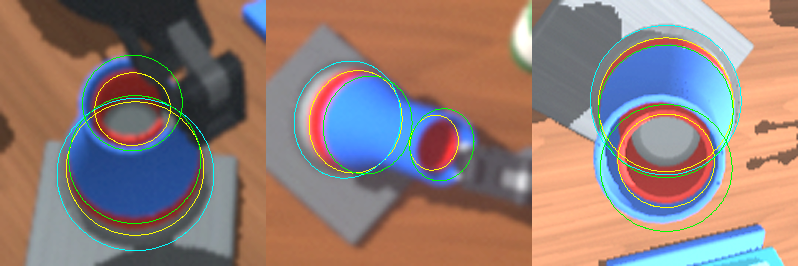

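View pics/wb9z.png

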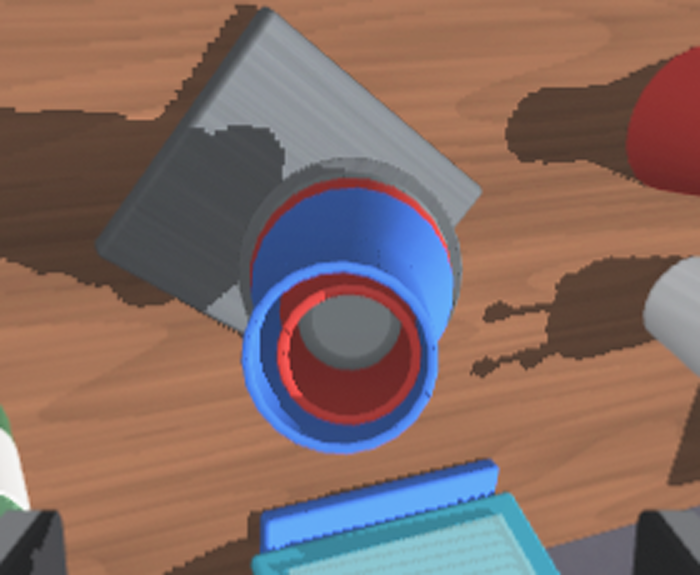

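```bash
cat > fitb.py <<'E'
from h import *
from core import *
import pickle,sys
from scipy.optimize import minimize
W,T=pickle.load(open(sys.argv[1]+".pkl","rb")); c=cam(W,T); base=float(sys.argv[2])*.001 if len(sys.argv)>2 else None
K=axisT(F,Z)
def msk(col):
    p=W["pixels"].astype(int); r,g,b=p[...,0],p[...,1],p[...,2]
    k=((b>1.5*r)&(b>1.25*g)&(b>40)) if col=="blue" else ((r>2.0*g)&(r>2.0*b)&(r>40))
    k=k.astype(np.uint8)*255; roi=np.zeros_like(k); cv2.drawContours(roi,cv2.findContours(sil([(.06,0),(.05,.18)],K,W,c),0,2)[0],-1,255,-1); k&=roi
    big=max(cv2.findContours(k,0,2)[0],key=cv2.contourArea); k[:]=0; cv2.drawContours(k,[big],-1,255,-1); return k
def fit(k,prof,s0):
    def Tq(v): return axisT(F+(s0+v[4])*Z+v[0]*K[:3,0]+v[1]*K[:3,1],Z+v[2]*K[:3,0]+v[3]*K[:3,1])
    kb=cv2.GaussianBlur(k.astype(float),(0,0),1.5); sc=np.array([1,1,10,10,1])*.001
    cost=lambda v:((cv2.GaussianBlur(sil(prof,Tq(v*sc),W,c).astype(float),(0,0),1.5)-kb)**2).sum()/1e6
    x0=np.zeros(5)
    for it in range(4):
        m=minimize(cost,x0,method="Nelder-Mead",options=dict(initial_simplex=np.vstack([x0]+[x0+(1.5 if it%2==0 else -1)*e for e in np.eye(5)]),xatol=.02,fatol=.01,maxiter=500)); x0=m.x
    v=m.x*sc; return Tq(v),v,m.fun
Q,v,e=fit(msk("blue"),BLUE,.037); print("blue lat",v[:2]*1e3,"tilt deg(core x,y)",np.degrees(v[2:4]),"axial",v[4]*1e3,e)
zr=np.array([-.311,-.4033,.8606]); print("angle to core",np.degrees(np.arccos(Q[:3,2]@Z/np.linalg.norm(Z))),"to red",np.degrees(np.arccos(min(1,Q[:3,2]@zr))), "axis in tool",(Q[:3,2]@T[:3,:3]).round(4),"red axis in tool",(zr@T[:3,:3]).round(4))
im=W["pixels"][:,:,::-1].copy(); cv2.drawContours(im,cv2.findContours(sil(BLUE,Q,W,c),0,2)[0],-1,(0,255,255),1)
cv2.imwrite("pics/fitb.png",cv2.resize(im[100:330,180:460],(700,575),interpolation=0))
E
python3 fitb.py wb9
```

```text
blue lat [-0.83921158 -0.47423512] tilt deg(core x,y) [ 2.45025555 -0.33711329] axial -3.8398582733742406 0.15735995880851283
angle to core 2.471857046395225 to red 1.8373977734324203 axis in tool [ 0.0305 -0.0301 -0.9991] red axis in tool [ 0.0088 -0.0064 -0.9999]
```

View pics/fitb.png

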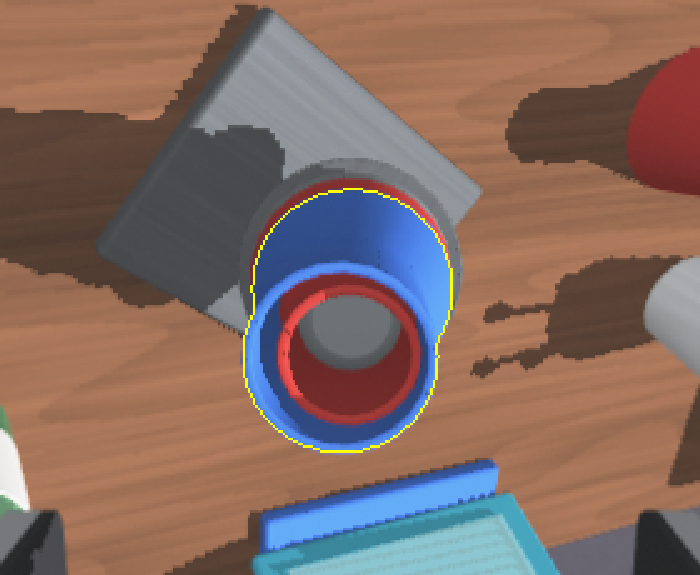

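Run:
```python
from h import *
mv(leanT([.50,-.08,.36],[0.17,0,.98]))
```

```text
row [-0.1521, 0.1152, 0.134] [-0.2797, 0.3226, 0.0241] dist 0.117 ang 36.8
```

Run:
```python
from h import *
mv(leanT([.48,-.08,.34],[-.45,0,.893]))
mv(leanT([.48,0.04,.34],[-.45,0.2,.87]))
import pickle
S,Tt=pickle.load(open("st0.pkl","rb"))
for f in(S,Tt):
    c=cam(f); print(-c[0].T@c[1])
```

```text
row [-0.1921, 0.1152, 0.094] [-0.2707, -0.0968, -0.0643] dist 0.121 ang 25.3
row [-0.1921, 0.3552, 0.094] [-0.4071, -0.1009, -0.0872] dist 0.207 ang 36.8
[ 0.24811055 -0.61565949  0.81599838]
[0.36618543 0.01105399 1.21264794]
```

Call:
step_arm(motion=[[-0.06, 0, 0.05, 0, 0, 0, 0], [-0.12, 0.08, 0.09, -0.08, -0.02, -0.02, 0], [-0.18, 0.16, 0.094, -0.16, -0.04, -0.035, 0], [-0.192, 0.24, 0.094, -0.25, -0.06, -0.055, 0], [-0.192, 0.355, 0.094, -0.33, -0.08, -0.07, 0], [-0.192, 0.355, 0.094, -0.407, -0.1, -0.087, 0], [-0.192, 0.355, 0.094, -0.407, -0.1, -0.087, 0], [-0.192, 0.355, 0.094, -0.407, -0.1, -0.087, 0], [-0.192, 0.355, 0.094, -0.407, -0.1, -0.087, 0], [-0.192, 0.355, 0.094, -0.407, -0.1, -0.087, 0]])

```text
time: 23.85
tool_pos: [0.4808, 0.0369, 0.3417]
tool_rot: [0.233, 0.002, 0.967, -0.105]
contact_force: [0.6, 0.0, -0.1]
gripper_width: 0.998
```

```bash
python3 w.py wb10; python3 st.py b10 blue .0212 >/dev/null
python3 - <<'E'
import cv2,pickle,numpy as np
fs,T=pickle.load(open("b10.pkl","rb"))
o=[]
from h import *
from core import *
for n in("side","top"):
    f=fs[n];u=proj(F+.1*Z,f,cam(f))[0].astype(int); o.append(cv2.resize(f["pixels"][u[1]-45:u[1]+45,u[0]-45:u[0]+45,::-1],(400,400),interpolation=2))
cv2.imwrite("pics/b10c.png",np.hstack(o))
E
```

```text
23.85 [0.4808 0.0369 0.3417] [ 0.2326  0.0017  0.9669 -0.1046] [ 0.054 -0.649  2.053 -0.239  1.28  -1.497] [ 0.6  0.  -0.1]
```

View pics/wb10.png

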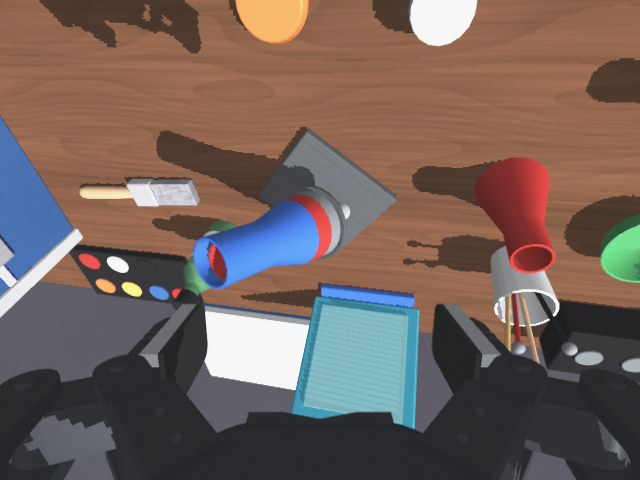

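View pics/b10c.png

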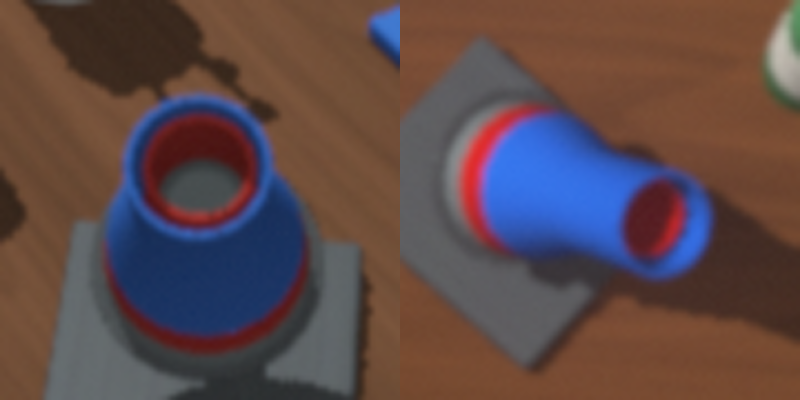

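Excellent side view. Joint fit of blue (and the visible core/red rim) over all views.

```bash
cat > fitj.py <<'E'
from h import *
from core import *
import pickle,sys
from scipy.optimize import minimize
fs,_=pickle.load(open(sys.argv[1]+".pkl","rb")); L=[(fs["side"],cam(fs["side"])),(fs["top"],cam(fs["top"]))]
for n in sys.argv[2:]:
    W,T=pickle.load(open(n+".pkl","rb")); L.append((W,cam(W,T)))
K=axisT(F,Z)
def msk(f,c):
    p=f["pixels"].astype(int); r,g,b=p[...,0],p[...,1],p[...,2]
    k=((b>1.5*r)&(b>1.25*g)&(b>35)).astype(np.uint8)*255
    roi=sil([(.055,.02),(.045,.18)],K,f,c); k&=roi
    big=max(cv2.findContours(k,0,2)[0],key=cv2.contourArea); k[:]=0; cv2.drawContours(k,[big],-1,255,-1); return cv2.GaussianBlur(k.astype(float),(0,0),1.5)
M=[msk(f,c) for f,c in L]
sc=np.array([1,1,10,10,1])*.001
def Tq(v): return axisT(F+(.037+v[4])*Z+v[0]*K[:3,0]+v[1]*K[:3,1],Z+v[2]*K[:3,0]+v[3]*K[:3,1])
def fit(idx):
    cost=lambda v:sum(((cv2.GaussianBlur(sil(BLUE,Tq(v*sc),*L[i]).astype(float),(0,0),1.5)-M[i])**2).sum()/1e6 for i in idx)
    x0=np.zeros(5)
    for it in range(3):
        m=minimize(cost,x0,method="Nelder-Mead",options=dict(initial_simplex=np.vstack([x0]+[x0+(1.5 if it%2==0 else -1)*e for e in np.eye(5)]),xatol=.03,fatol=.01,maxiter=300)); x0=m.x
    v=m.x*sc; mid=v[:2]+v[2:4]*.06
    print(idx,"rim lat",(v[:2]*1e3).round(1),"mid lat",(mid*1e3).round(1),"tilt",np.degrees(v[2:4]).round(2),"axial",(v[4]*1e3).round(1),round(m.fun,2)); return Tq(v)
for idx in [[0],[1],[0,1]]+[[i] for i in range(2,len(L))]+[list(range(len(L)))]: Q=fit(idx)
E
python3 fitj.py b10 wb10 wb9
```

```text
[0] rim lat [-4.8 -1. ] mid lat [-0.8 -1.3] tilt [ 3.83 -0.23] axial 2.0 0.43
[1] rim lat [1.8 1.6] mid lat [3.1 0.2] tilt [ 1.29 -1.29] axial -1.3 0.39
[0, 1] rim lat [-3.5 -0.9] mid lat [ 0.1 -1.3] tilt [ 3.43 -0.36] axial 3.5 1.53
[2] rim lat [1.1 2.9] mid lat [3.2 1.1] tilt [ 1.99 -1.65] axial -1.5 0.5
[3] rim lat [-0.7 -0.5] mid lat [ 1.9 -0.9] tilt [ 2.47 -0.36] axial -3.2 0.27
[0, 1, 2, 3] rim lat [-0.6 -0.2] mid lat [ 2.2 -1.3] tilt [ 2.66 -1.11] axial 0.1 7.91
```

Call:
step_arm(motion=[[0, 0, 0, 0, 0, 0, 0], [0, 0, 0, 0, 0, 0, 0], [0, 0, 0, 0, 0, 0, 0], [0, 0, 0, 0, 0, 0, 0], [0, 0, 0, 0, 0, 0, 0]])

```text
time: 24.5
tool_pos: [0.4804, 0.0392, 0.342]
tool_rot: [0.233, -0.0, 0.967, -0.104]
contact_force: [0.2, -0.9, -0.0]
gripper_width: 0.996
```

Run:
```python
from h import *
from core import *
import pickle
fs,_=pickle.load(open("b10.pkl","rb")); s0=pickle.load(open("st0.pkl","rb"))
for n,z in zip(("side","top"),s0):
    f=eyes.grab_frame(n); c=cam(f); u=proj(F+.1*Z,f,c)[0].astype(int); sl=np.s_[u[1]-50:u[1]+50,u[0]-50:u[0]+50]
    print(n,"stack diff",np.abs(f["pixels"][sl].astype(int)-fs[n]["pixels"][sl]).max())
    for o,p in dict(jar=(.434,.092,.03),compact=(.427,-.083,.015),bottle=(.749,-.2055,.08),bowl=(.685,.36,.02),brush=(.68,-.33,.01),pot=(.749,.238,.06),redB=(.634,.2,.065),redC=(.514,.365,.065)).items():
        q=proj(p,f,c)[0].astype(int); w=np.s_[max(q[1]-12,0):q[1]+12,max(q[0]-12,0):q[0]+12]
        print("  ",o,np.abs(f["pixels"][w].astype(int)-z["pixels"][w]).mean().round(1),end="")
    print()
```

```text
side stack diff 7
   jar 1.0   compact 1.0   bottle 0.8   bowl 0.9   brush 1.0   pot 0.9   redB 1.0   redC 1.6
top stack diff 25
   jar 129.7   compact 1.4   bottle 1.7   bowl 1.7   brush 2.2   pot 1.7   redB 1.4   redC 1.5
```

```bash
python3 -c "
from plant import manip; print(manip.job_done())"
```

```text
the job is handed in; nothing more can be done
None
```

I packed both snoots on the leaning core, red first and then blue, and handed the job in at about 24.6 s. I took the red one nearest the base. Each was lowered along the core's axis and let go 3–4 mm above its nominal rest, at the first light contact (about 2–3 N).

What the last checks showed:
- **Red:** once released, it matched its expected resting place to within about 1 mm in the camera overlays. It leaned about 0.6° from the core's axis in the wrist view. That wrist fit also put it 7 mm lower along the axis, which I took for camera error because the other views disagreed.
- **Blue:** its height along the axis is about right, but it sits slightly cocked rather than truly in line. It droops roughly 2–3° downhill within the loose fit, with its mid-point about 2.5 mm off the axis. The single-view fits disagreed with each other by a few mm and by 1–2°. I left it because regrasping risked wedging it.
- **Stability:** the stack barely changed between two pictures about half a second apart.
- **Other things:** in the side picture all of them look unchanged from the start. In the top picture the arm hid the jar, so that view could not confirm it.
- **Robot:** the gripper was open and clear of everything at the end, and the highest force I read was about 6 N.

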